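# Open the extraction sash to its mark and rack the sample panels

## Task

Push the sash of the extraction enclosure up by its lower lip until the lower edge is level with the tip of the brass pointer on the left post, and let it stay there. Then take both metal sample panels from the wooden board and lay them side by side on the sloping rack inside, each lying flat with a short edge down against the ledge. Do not shift the pointer, and leave the spray can beside the enclosure and the sanding block where they are.

Things in the scene. Friction and masses are not known exactly. Their poses are not given: they have to be found in the camera images.
- hood: clear-sided bench-top extraction enclosure, fixed, 450 wide, 290 deep; the posts are 416 high with their heads, the roof box behind 440. Origin on the table under the middle of the sash plane; its x points into the enclosure (away from the robot), y to the left, z up. Two aluminium posts, 36 deep and 30 wide, stand at y = +-210 mm, 390 mm clear between them; clear sides; clear roof at 320 mm; a 17 mm high sill runs across at x = -38 to -14 mm
- sash_edge (a point): middle of the front lower edge of the sash's lip. The sash is a framed clear pane, 386 wide and 97 high, sliding straight up between the posts; along its bottom a level lip, 372 wide and 8 thick (16 at its upturned front), stands out 36 mm to the front of the sash plane, and its underside is the sash's lower edge. It starts 75 to 115 mm above the table. Spring-balanced: it stays at any height, about 3 N moves it up or down, its stop is 288 mm above the table
- pointer_tip (a point): inward tip of the small brass pointer with a knurled thumb screw on the front face of the left post, beside the end of the lip and 22 mm to the front of the sash plane; its height, 240 to 272 mm above the table, is where the sash's lower edge belongs. It is clamped by friction and can be knocked out of place
- rack: sloping rack of bent sheet steel in the enclosure, fixed to it, 340 wide, rising 40 degrees away from the robot. Origin on the sloping surface at the middle of the ledge's inner face, 14 mm behind the sash plane and 30 mm above the table; x points up the slope (surface 108 mm long), y to the left, z out of the surface. The ledge along the low front edge stands 11 mm high out of the surface. A panel let go on the slope slides down to the ledge by itself
- panel_a_center (a point): centre of a flat grey metal panel, 80 x 60 x 7 mm, 90 g, with a 7 mm hole near one short edge; x along the 80 mm length, z through the thickness. It starts flat on the board, its underside 12 mm above the table
- panel_b_center (a point): centre of the second, identical panel, about 110 mm from the first on the same board
- spray_board: plywood board, 125 x 220 x 6 mm, fixed on the table, y along its length; two 6 mm high battens, 38 mm over their outsides, carry each panel, so that the panel's long sides overhang them by 11 mm. Origin under its centre
- lacquer_can: standing spray can, 54 mm across and 176 high, right of the enclosure; bystander, loose. Origin under its centre
- driver_head: black golf club head, 70 x 119 x 50 mm, fixed on the table to the left; an obstacle only. Origin under its centre
- driver_head_2: a second club head of the same kind, fixed farther left; an obstacle only
- sanding_block: dark grey sanding block, 34 x 68 x 24 mm, lying on the table in front of the enclosure, left of the board; bystander, loose. Origin under its centre
Not all that is in view belongs to the job. What is shaped like the part that bears panel_b_center but green is not meant.

How it is judged:
On the way:
1. the sash's lower edge is brought level with the pointer's tip and stands still there, untouched (z of sash_edge in the frame of pointer_tip between -0.008 and 0.008 m and velocity of joint sash between -0.01 and 0.01 m/s and contact force between each of the arm, the fingers and hood below 0.1 N), for 0.3 s.
At the end, for the whole second after the job is handed in: Sash edge within 8 mm of the pointer tip's height; both panels at rest flat on the slope (0.08 rad, 3.5 mm), within the rack's width, long side up the slope within 0.2 rad, lower short edge at the ledge (centre 36 to 46 mm from it) (z of sash_edge in the frame of pointer_tip between -0.008 and 0.008 m and x of panel_a_center in the frame of rack between 0.036 and 0.046 m and x of panel_b_center in the frame of rack between 0.036 and 0.046 m and y of panel_a_center in the frame of rack between -0.16 and 0.16 m and y of panel_b_center in the frame of rack between -0.16 and 0.16 m and z of panel_a_center in the frame of rack between 0 and 0.007 m and z of panel_b_center in the frame of rack between 0 and 0.007 m and angle between the z axis of each of panel_a_center, panel_b_center and the z axis of rack, either way round below 0.08 rad and angle between the x axis of each of panel_a_center, panel_b_center and the x axis of rack, either way round below 0.2 rad and linear speed of each of panel_a, panel_b below 0.01 m/s); the robot touches nothing.
It fails at once if the pointer is shifted by more than 4 mm (distance of pointer_tip from where it was at the start of the episode above 0.004 m).
It fails at once if the spray can is moved by more than 20 mm or tipped (distance of lacquer_can from where it was at the start of the episode above 0.02 m or angle between lacquer_can's own z axis and vertical above 0.3 rad).
It fails at once if the sanding block is moved by more than 20 mm (distance of sanding_block from where it was at the start of the episode above 0.02 m).
It also fails if it takes over 72 s, if anything falls off the work surface, if the arm or the gripper's body presses on something with over 40 N, if the wrist force passes 120 N, or if a joint passes its speed limit or range.

## Robot

A 6-joint arm with a two-finger parallel gripper is mounted at the origin on a cart in front of the work surface, level with it; the furniture and walls round the work are solid. World frame = base frame: x ahead of the robot, y to its left, z up, the work surface at z = 0. Lengths are in m, angles in rad, forces in N, time in s.
With the tool pointing down it reaches from about 0.35 to 0.875 m from the base axis. Payload 15.5 kg.
Tool frame: the origin (TCP) lies at the very end of the fingers, on their centre line; the grasp point (between the pads) lies 19 mm behind it; z points along the fingers, x is the direction in which the jaws open and shut, and the axes are right-handed (so a half turn about z gives the same grasp; the last joint's range is limited). The gripper opens to 85 mm and grips with 20 to 120 N. Pads are 22 mm wide; open, the fingers measure 114 mm over their backs; the gripper's body (76 mm by 85 mm) begins 54 mm behind the grasp point. The pads swing forward as they close: fully open they stand 13 mm farther back than shut.
Start: joints at [1.067, 0.494, 1.345, -0, 1.302, -0.096], TCP at [0.248, 0.574, 0.231] pointing down, gripper open.
Joint ranges: [-2.91, 2.91], [-0.82, 2.16], [0.22, 2.67], [-1.22, 4.37], [0.12, 2.79], [-3.08, 3.08]. Speed limits (rad/s): [1.89, 1.89, 2.57, 3.01, 3.01, 3.01].

## Interface

Orientations are given as a unit quaternion [x, y, z, w].
In Python, from station import sensors, optics, order gives the robot as it stands.
- The arm moves only by the tool play_rows, never from a script. Its argument "steps" is one flat list of numbers, 7 for each row, row after row: the shift along the tool's x, y, z in mm, then the turn, a rotation vector about the tool's x, y, z in degrees, then the opening, from 0 (shut) to 1 (fully open). A call has exactly 5 rows; each row is the pose to reach, as a shift and turn from the pose measured when the call began, along the tool's axes at that moment; what a row does not reach only later rows make up. A row lasts 1/8 s, in which the tool goes at most 62.5 mm and 10.7 degrees, less where a joint would pass 70% of its speed; a pose out of reach is approached as far as the arm can. A call with a gripper value outside its range is refused whole. The fingers move at their own pace and stop on an object; "force" is the grip in N (left out, the last holds). Time passes only in rows, so rows that repeat a pose let the fingers close, or fill a call up. It gives the time, the measured TCP pose, the force and the opening at its end, in the units of the state.
- sensors.read_state(): the state, without advancing time (a new reading comes with each control period).
- optics.grab_frame(name): name is "side" or "top"; returns the picture (480x640x3 uint8, blue, green, red); there is no depth.
- optics.camera_model(name): a dict with "fx", "fy", "cx", "cy" (pixels), "rvec" (rotation vector, rad) and "tvec" (3), from world to camera coordinates, as OpenCV has them. Camera axes: x right, y down, z forward; pixel columns grow to the right and rows downward; lengths in m; the calibration is good to about 2 mm. A picture is of the moment at which its call begins. camera_model takes no time and is no camera call.
- order.job_done(): hands the job in, once; it reports no verdict.
The state is a dict: "t": time; "q": joint angles; "joint_velocities": joint speeds; "effort": joint torques, N m; "position": TCP position; "tcp_rot": TCP orientation; "wrist_force": force on the tool from outside, world axes, zero at the start; "wrist_torque": the same for the moment, N m; "grip_width": finger opening in m.
Only numpy, scipy, OpenCV 4.12 (cv2) and the standard library are available. Lean on these libraries where they do the work, as an engineer would, in place of code of your own. Each camera call takes 0.05 s, during which the arm holds its last target. There are 200 camera calls.

## Working session

There is one attempt and no reset: what is moved stays moved. The work goes in short steps, Python scripts to look and compute and a tool call to move; the robot and the scene stay as the last step left them, time stands still between calls to the robot, and variables do not carry over. Pictures are saved under pics/ and viewed, about 8 in all and at most 12, crops included, and the job is handed in when it is done.

Besides the shell and the picture viewer there is one more tool, called after "Call:" by a JSON object that holds its "name" and its "arguments", one argument or row to a line. play_rows: Moves the arm, as the interface text tells. Its arguments: {"type":"object","properties":{"steps":{"type":"array","items":{"type":"number"}},"force":{"type":"number"}},"required":["steps"]}

```bash
mkdir -p pics; ls; python3 - <<'E'
from station import sensors, optics
import cv2
print(sensors.read_state())
for n in("side","top"):
    cv2.imwrite(f"pics/{n}0.png",optics.grab_frame(n)); print(optics.camera_model(n))
E
```

```text
pics
{'t': 0.0, 'q': array([ 1.06751400e+00,  4.94185185e-01,  1.34614090e+00,  1.46646192e-05,
        1.30254307e+00, -9.55221611e-02]), 'joint_velocities': array([ 0.00171395, -0.00017491, -0.00157356,  0.00208811,  0.00017844,
        0.00122885]), 'effort': array([-3.00667882e-03, -8.82167459e+01, -3.83862770e+01, -2.99296153e-04,
        1.02926645e-02, -9.77453988e-05]), 'position': array([0.247668  , 0.57342104, 0.23069572]), 'tcp_rot': array([ 8.35630641e-01,  5.49291384e-01, -5.67649614e-04,  2.91869704e-04]), 'wrist_force': array([-0.18980415, -0.07849696, -0.53761133]), 'wrist_torque': array([ 0.01683487, -0.04497133,  0.00178596]), 'grip_width': 0.08546215937744053}
{'fx': 593.2845140849113, 'fy': 593.2845140849113, 'cx': 312.54653374842303, 'cy': 246.88234483951888, 'rvec': array([ 0.35645885, -2.4836709 ,  1.65260151]), 'tvec': array([0.49360369, 0.22501511, 1.57041102])}
{'fx': 445.28423053900434, 'fy': 445.28423053900434, 'cx': 315.4555240072371, 'cy': 237.85238187559645, 'rvec': array([ 2.16990835, -2.15761763,  0.10636253]), 'tvec': array([-0.0567401 ,  0.56902743,  1.3555691 ])}
```

View pics/side0.png

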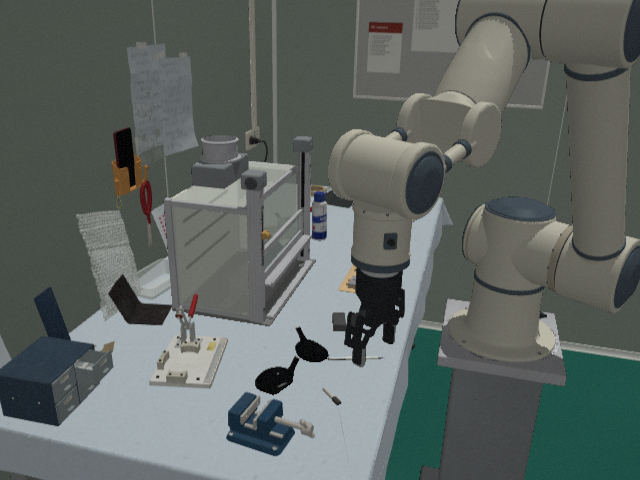

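View pics/top0.png

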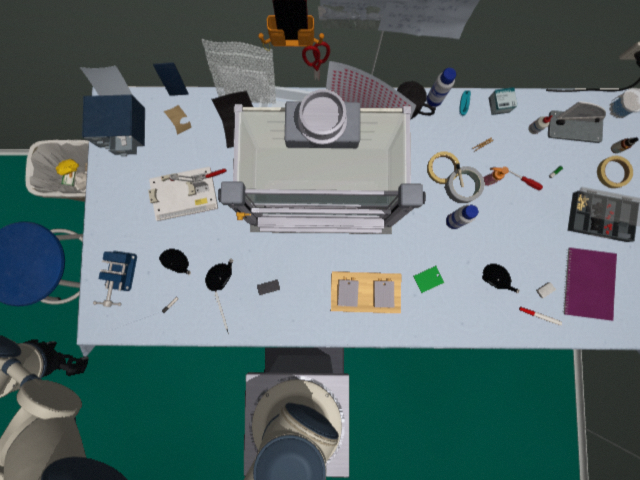

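The top view shows the grey panels on the wooden board at (347,292) and (383,293). The green plate at (429,279) is the decoy, and the sanding block is at (268,287). The hood's post heads are at (233,195) and (411,195), and the spray can by the enclosure is at (462,216). Next I'll check these in one close crop.

```bash
cat > h.py <<'E'
import numpy as np, cv2
from scipy.spatial.transform import Rotation as R
from station import sensors, optics
def cam(n):
    m=optics.camera_model(n); K=np.array([[m['fx'],0,m['cx']],[0,m['fy'],m['cy']],[0,0,1]])
    return K,np.array(m['rvec']),np.array(m['tvec'])
def ray(n,px):
    K,r,t=cam(n); M=cv2.Rodrigues(r)[0]
    return -M.T@t, M.T@np.linalg.solve(K,[px[0],px[1],1.])
def on(n,px,z=None,x=None):
    c,d=ray(n,px); s=(z-c[2])/d[2] if z is not None else (x-c[0])/d[0]
    return c+s*d
def tri(a,b):  # side px, top px
    c1,d1=ray('side',a); c2,d2=ray('top',b)
    s=np.linalg.lstsq(np.c_[d1,-d2],c2-c1,rcond=None)[0]
    p,q=c1+s[0]*d1,c2+s[1]*d2
    return (p+q)/2,np.linalg.norm(p-q)
def proj(n,P):
    K,r,t=cam(n); return cv2.projectPoints(np.array(P,float).reshape(-1,1,3),r,t,K,None)[0][:,0]
E
python3 - <<'E'
from h import *
np.set_printoptions(precision=4,suppress=True)
s=cv2.imread('pics/side0.png');t=cv2.imread('pics/top0.png')
a=cv2.resize(s[130:330,230:330],None,fx=3,fy=3,interpolation=2)   # 300x600
b=cv2.resize(t[170:320,215:440],None,fx=2.2,fy=2.2,interpolation=2) #495x330
o=np.zeros((600,800,3),np.uint8);o[:600,:300]=a;o[:330,300:795]=b[:,:495]
o[330:600,300:800]=cv2.resize(s[255:309,325:425],None,fx=5,fy=5,interpolation=2)
cv2.imwrite('pics/crop1.png',o)
for n,p,z in [('postL',(233,195),.416),('postR',(411,195),.416),('panL',(347,292),.019),('panR',(383,293),.019),('can',(468,211),.176),('block',(268,287),.024)]: print(n,on('top',p,z))
hsv=cv2.cvtColor(t,cv2.COLOR_BGR2HSV)
g=t.astype(int); grey=((g.max(2)-g.min(2)<25)&(g.mean(2)>90)&(g.mean(2)<190)).astype(np.uint8)
m=np.zeros_like(grey);m[274:311,333:400]=grey[274:311,333:400]
for c in cv2.findContours(m,0,1)[0]:
    if cv2.contourArea(c)>150:
        r=cv2.minAreaRect(c);bx=cv2.boxPoints(r);W=np.array([on('top',p,.019) for p in bx])
        e=W[1]-W[0],W[2]-W[1]
        print(r,on('top',r[0],.019),[np.linalg.norm(x) for x in e],[np.degrees(np.arctan2(x[1],x[0])) for x in e])
E
```

```text
postL [0.6251 0.1309 0.416 ]
postR [ 0.6269 -0.2717  0.416 ]
panL [ 0.4025 -0.1521  0.019 ]
panR [ 0.4001 -0.2633  0.019 ]
can [ 0.6315 -0.4801  0.176 ]
block [0.4164 0.0923 0.024 ]
((383.5, 293.5), (25.0, 19.0), 90.0) [ 0.3986 -0.2648  0.019 ] [np.float64(0.05885206579514393), np.float64(0.07670918901909432)] [np.float64(-89.65706390891481), np.float64(179.29706526610127)]
((347.5, 292.5), (25.0, 19.0), 90.0) [ 0.401  -0.1536  0.019 ] [np.float64(0.05893175775555141), np.float64(0.07677870580273825)] [np.float64(-89.65795033780279), np.float64(179.7838990326168)]
```

View pics/crop1.png

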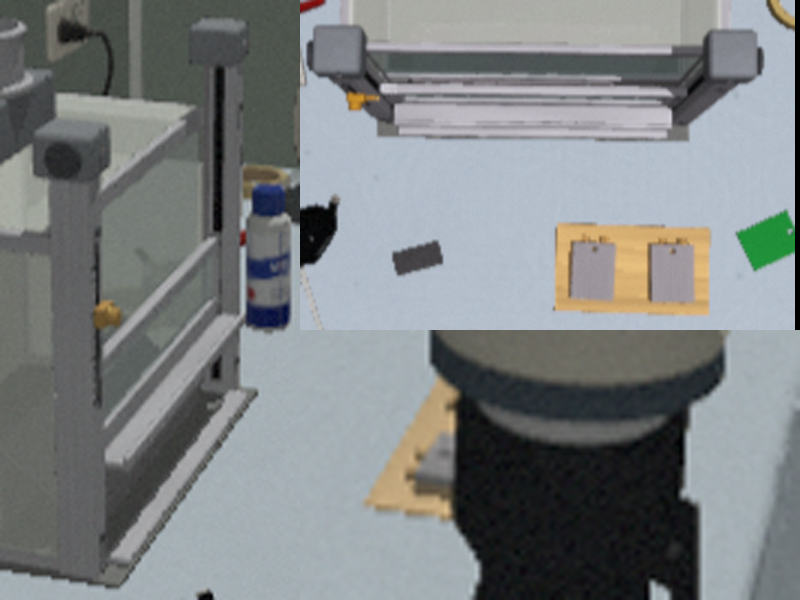

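The crop confirms both grey panels on the board, holes at their far edges, with the green plate separate. The brass pointer is at about side (266,235) and top (249,214), and the lip's left end is at side (268,284). Next I'll work out the hood pose.

```bash
python3 - <<'E'
from h import *
np.set_printoptions(precision=4,suppress=True)
s=cv2.imread('pics/side0.png');t=cv2.imread('pics/top0.png')
for n,im,(u0,u1,v0,v1) in [('side',s,(255,280,225,245)),('top',t,(230,260,205,225))]:
    h=cv2.cvtColor(im,cv2.COLOR_BGR2HSV); m=cv2.inRange(h,(12,120,90),(30,255,255))[v0:v1,u0:u1]
    v,u=np.nonzero(m); print(n,len(u),u.min()+u0,u.max()+u0,v.min()+v0,v.max()+v0,u.mean()+u0,v.mean()+v0); print(m//255)
# base corners (table) and post heads
c=lambda x,y:((x-300)/2.2+215,y/2.2+170)
for n,p,z in [('baseL',c(378,138),0),('baseR',c(688,138),0),('headL out-far',c(313,28),.416),('headR out-far',c(757,31),.416)]: print(n,on('top',p,z))
sd=lambda x,y:(x/3+230,y/3+130)
print('sill side near-left corner',on('side',sd(122,585),0),'far right',on('side',sd(256,392),0))
g=cv2.cvtColor(t,cv2.COLOR_BGR2GRAY)
for u in (280,320,360): print(u,list(g[196:240,u]))
E
```

```text
side 54 262 269 231 238 265.2037037037037 234.46296296296296
[[0 0 0 0 0 0 0 0 0 0 0 0 0 0 0 0 0 0 0 0 0 0 0 0 0]
 [0 0 0 0 0 0 0 0 0 0 0 0 0 0 0 0 0 0 0 0 0 0 0 0 0]
 [0 0 0 0 0 0 0 0 0 0 0 0 0 0 0 0 0 0 0 0 0 0 0 0 0]
 [0 0 0 0 0 0 0 0 0 0 0 0 0 0 0 0 0 0 0 0 0 0 0 0 0]
 [0 0 0 0 0 0 0 0 0 0 0 0 0 0 0 0 0 0 0 0 0 0 0 0 0]
 [0 0 0 0 0 0 0 0 0 0 0 0 0 0 0 0 0 0 0 0 0 0 0 0 0]
 [0 0 0 0 0 0 0 0 1 1 1 1 1 0 0 0 0 0 0 0 0 0 0 0 0]
 [0 0 0 0 0 0 0 1 1 1 1 1 1 0 0 0 0 0 0 0 0 0 0 0 0]
 [0 0 0 0 0 0 0 1 1 1 1 1 1 1 1 0 0 0 0 0 0 0 0 0 0]
 [0 0 0 0 0 0 0 1 1 1 1 1 1 1 1 0 0 0 0 0 0 0 0 0 0]
 [0 0 0 0 0 0 0 1 1 1 1 1 1 1 1 0 0 0 0 0 0 0 0 0 0]
 [0 0 0 0 0 0 0 1 1 1 1 1 1 1 1 0 0 0 0 0 0 0 0 0 0]
 [0 0 0 0 0 0 0 1 1 1 1 1 1 1 1 0 0 0 0 0 0 0 0 0 0]
 [0 0 0 0 0 0 0 1 1 1 0 0 0 0 0 0 0 0 0 0 0 0 0 0 0]
 [0 0 0 0 0 0 0 0 0 0 0 0 0 0 0 0 0 0 0 0 0 0 0 0 0]
 [0 0 0 0 0 0 0 0 0 0 0 0 0 0 0 0 0 0 0 0 0 0 0 0 0]
 [0 0 0 0 0 0 0 0 0 0 0 0 0 0 0 0 0 0 0 0 0 0 0 0 0]
 [0 0 0 0 0 0 0 0 0 0 0 0 0 0 0 0 0 0 0 0 0 0 0 0 0]
 [0 0 0 0 0 0 0 0 0 0 0 0 0 0 0 0 0 0 0 0 0 0 0 0 0]
 [0 0 0 0 0 0 0 0 0 0 0 0 0 0 0 
[... 2837 characters left out ...]
 np.uint8(187), np.uint8(187), np.uint8(189)]
360 [np.uint8(83), np.uint8(82), np.uint8(82), np.uint8(82), np.uint8(83), np.uint8(83), np.uint8(83), np.uint8(90), np.uint8(104), np.uint8(153), np.uint8(124), np.uint8(76), np.uint8(79), np.uint8(155), np.uint8(183), np.uint8(188), np.uint8(188), np.uint8(138), np.uint8(102), np.uint8(146), np.uint8(178), np.uint8(145), np.uint8(158), np.uint8(181), np.uint8(189), np.uint8(185), np.uint8(188), np.uint8(187), np.uint8(189), np.uint8(189), np.uint8(178), np.uint8(177), np.uint8(158), np.uint8(174), np.uint8(194), np.uint8(191), np.uint8(155), np.uint8(119), np.uint8(161), np.uint8(187), np.uint8(189), np.uint8(187), np.uint8(189), np.uint8(190)]
```

```bash
python3 - <<'E'
from h import *
np.set_printoptions(precision=4,suppress=True)
print('ptr body',tri((265.5,234.7),(240,215.5)))
print('tip top', [on('top',(250.3,214),z) for z in(.24,.27)])
# tip in side for x=.606,y=.126
for z in(.24,.25,.26,.27): print(z,proj('side',[[.606,.122,z],[.60,.135,z]]))
# lip left end front-lower corner: hood y +.186
for z in(.075,.085,.095,.105,.115): print(z,proj('side',[[.592,.116,z],[.592,-.256,z]]),proj('top',[[.592,-.07,z]]))
s=cv2.imread('pics/side0.png')
cv2.imwrite('pics/lip.png',cv2.resize(s[215:305,250:330],None,fx=6.5,fy=6.5,interpolation=0))
E
```

```text
ptr body (array([0.6017, 0.1421, 0.2564]), np.float64(0.0029706198839794906))
tip top [array([0.6098, 0.1182, 0.24  ]), array([0.6051, 0.1136, 0.27  ])]
0.24 [[266.1067 237.5871]
 [266.5967 239.6882]]
0.25 [[266.0538 233.9482]
 [266.5446 236.0231]]
0.26 [[266.0005 230.2905]
 [266.4922 232.339 ]]
0.27 [[265.947  226.6139]
 [266.4395 228.6356]]
0.075 [[272.6613 294.7866]
 [310.7619 243.8434]] [[320.866  228.8322]]
0.085 [[272.6266 291.4407]
 [310.8108 240.9734]] [[320.8831 228.413 ]]
0.095 [[272.5919 288.0782]
 [310.8599 238.0918]] [[320.9005 227.9876]]
0.105 [[272.5569 284.6991]
 [310.9092 235.1983]] [[320.9182 227.5558]]
0.115 [[272.5218 281.3032]
 [310.9587 232.2931]] [[320.9361 227.1173]]
```

View pics/lip.png

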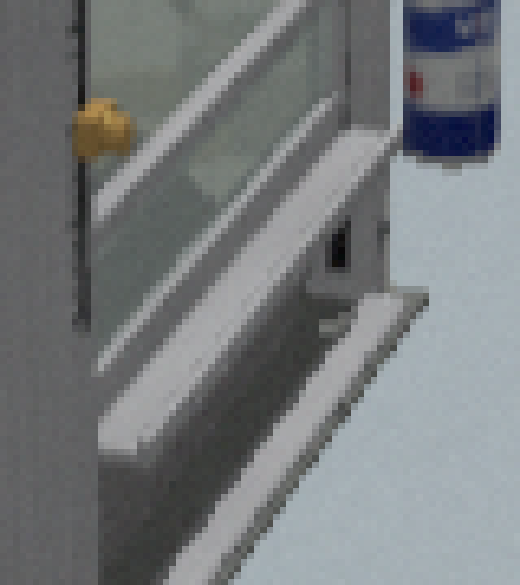

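```bash
cat >> h.py <<'E'
np.set_printoptions(precision=4,suppress=True)
def Rt(a,yaw=0): # tool: x=+y world, tilted forward by a deg
    B=np.array([[0,1,0],[1,0,0],[0,0,-1.]]).T
    return R.from_euler('z',yaw,degrees=True)*R.from_euler('y',-a,degrees=True)*R.from_matrix(B)
def plan(*wps):
    "wps (x,y,z,a[,yaw]); prints shift mm, rotvec deg per wp"
    s=sensors.read_state(); R0=R.from_quat(s['tcp_rot'])
    print('t',s['t'],'p',s['position'],'F',s['wrist_force'],'w',s['grip_width'])
    for w in wps:
        R1=Rt(*w[3:]); d=R0.inv().apply(np.array(w[:3])-s['position'])*1000
        print(w,'->',np.round(d,1),np.round((R0.inv()*R1).as_rotvec(degrees=True),1))
E
python3 -c "
from h import *
plan((.36,.33,.25,0),(.45,-.07,.20,60),(.45,-.07,.20,0))"
```

```text
t 0.1 p [0.2477 0.5735 0.2308] F [-0.0923  0.0664 -0.0326] w 0.08523195688191226
(0.36, 0.33, 0.25, 0) -> [-179.   199.6  -19.1] [ -0.    0.1 -23.4]
(0.45, -0.07, 0.2, 60) -> [-510.5  440.9   31.3] [-59.2  12.3 -21.1]
(0.45, -0.07, 0.2, 0) -> [-510.5  440.9   31.3] [ -0.    0.1 -23.4]
```

Call:
{"name": "play_rows", "arguments": {
  "steps": [-36,40,-4,0,0,-5,0,-72,80,-8,0,0,-10,0,-108,120,-12,0,0,-15,0,-144,160,-16,0,0,-20,0,-179,200,-19,0,0,-23.4,0]
}}

```text
t: 0.72
position: [0.3607, 0.3282, 0.25]
tcp_rot: [0.706, 0.708, -0.001, 0.0]
wrist_force: [1.2, 0.7, 0.7]
grip_width: 0.0004
```

```bash
python3 -c "
from h import *
print(sensors.read_state()['q'])
plan((.46,.1,.22,30),(.48,-.07,.18,60))"
```

```text
[ 0.6161  0.2808  1.6468 -0.0006  1.2151 -0.9577]
t 0.725 p [0.3607 0.3282 0.25  ] F [1.249  0.6733 0.6939] w 0.0003772755108318125
(0.46, 0.1, 0.22, 30) -> [-228.5   98.6   30.2] [-30.    0.    0.2]
(0.48, -0.07, 0.18, 60) -> [-398.5  118.1   70.3] [-60.   -0.    0.2]
```

Call:
{"name": "play_rows", "arguments": {
  "steps": [-46,20,6,-6,0,0,0,-92,40,12,-12,0,0,0,-138,60,18,-18,0,0,0,-184,80,24,-24,0,0,0,-228,99,30,-30,0,0,0]
}}

```text
t: 1.35
position: [0.4608, 0.0992, 0.2205]
tcp_rot: [0.681, 0.684, 0.184, 0.184]
wrist_force: [1.6, 0.1, -1.0]
grip_width: 0.0001
```

```bash
python3 -c "
from h import *
print(sensors.read_state()['q'])
plan((.48,-.07,.12,60),(.52,-.07,.05,60))"
```

```text
[ 0.1326  0.1405  2.1275 -0.1908  0.3559 -1.2809]
t 1.35 p [0.4608 0.0992 0.2205] F [ 1.5837  0.1454 -1.0099] w 8.090494017011024e-05
(0.48, -0.07, 0.12, 60) -> [-169.1  -34.6   96.5] [-29.8  -0.1   0.2]
(0.52, -0.07, 0.05, 60) -> [-169.2  -35.3  177.1] [-29.8  -0.1   0.2]
```

```bash
cat > kin.py <<'E'
from h import *
D=[([.4942,1.3461,1.3025],np.hypot(.24767,.57342),.2307),([.2808,1.6468,1.2151],np.hypot(.3607,.3282),.25),([.1405,2.1275,.3559],np.hypot(.4608,.0992),.2205)]
A=[];b=[]
for (a,c,e),r,z in D:
    A+=[[0,np.sin(a),np.sin(a+c),np.sin(a+c+e)],[1,np.cos(a),np.cos(a+c),np.cos(a+c+e)]];b+=[r,z]
x,res,rk,sv=np.linalg.lstsq(np.array(A),np.array(b),rcond=None)
if __name__=='__main__':print('h L2 L3 L6',x,np.array(A)@x-b,sv)
h,L2,L3,L6=x
def ik(X,Y,z,a):
    al=np.pi-np.radians(a); r=np.hypot(X,Y)-L6*np.sin(al); zz=z-h-L6*np.cos(al)
    d=np.hypot(r,zz); c=(d*d-L2**2-L3**2)/(2*L2*L3); q3=np.arccos(c)
    th=np.arctan2(r,zz); q2=th-np.arctan2(L3*np.sin(q3),L2+L3*np.cos(q3))
    return np.array([q2,q3,al-q2-q3])
if __name__=='__main__':
    for p in [(.613,-.07,.05,60),(.613,-.07,.05,40),(.613,-.07,.25,60),(.613,-.07,.25,30),(.613,-.07,.25,0),(.675,-.15,.06,40),(.675,-.15,.06,55),(.55,-.15,.2,40),(.55,-.15,.2,55),(.4,-.15,.01,0),(.4,-.26,.01,0),(.4,-.15,.01,15)]: print(p,ik(*p))
E
python3 kin.py
```

```text
h L2 L3 L6 [-0.0075  0.6706  0.3195  0.2695] [ 0.0011 -0.0024 -0.0027  0.0057  0.0009 -0.0034] [3.0201 1.65   0.358  0.1678]
(0.613, -0.07, 0.05, 60) [ 0.7137  2.602  -1.2213]
(0.613, -0.07, 0.05, 40) [ 0.5541  2.2989 -0.4096]
(0.613, -0.07, 0.25, 60) [ 0.2824  2.1959 -0.3839]
(0.613, -0.07, 0.25, 30) [0.3024 1.7545 0.5611]
(0.613, -0.07, 0.25, 0) [0.4726 1.3195 1.3495]
(0.675, -0.15, 0.06, 40) [ 0.5879  2.078  -0.2225]
(0.675, -0.15, 0.06, 55) [ 0.6479  2.2855 -0.7518]
(0.55, -0.15, 0.2, 40) [0.2684 2.1179 0.0571]
(0.55, -0.15, 0.2, 55) [ 0.2946  2.3419 -0.4548]
(0.4, -0.15, 0.01, 0) [0.5    2.3044 0.3373]
(0.4, -0.26, 0.01, 0) [0.5356 2.1704 0.4356]
(0.4, -0.15, 0.01, 15) [ 0.4827  2.5138 -0.1167]
```

```bash
cat >> h.py <<'E'
def Rt(a,yaw=0,roll=0):
    B=np.array([[0,1,0],[1,0,0],[0,0,-1.]]).T
    return R.from_euler('z',yaw,degrees=True)*R.from_euler('y',-a,degrees=True)*R.from_matrix(B)*R.from_euler('z',roll,degrees=True)
E
python3 -c "
from h import *
M=lambda q:(R.from_euler('z',q[0])*R.from_euler('y',q[1]+q[2])*R.from_euler('z',q[3])*R.from_euler('y',q[4])*R.from_euler('z',q[5]))
for q,t in [([1.0675,.4942,1.3461,0,1.3025,-.0955],[.83563,.54929,-.0006,.0003]),([ 0.6161,0.2808,1.6468,-0.0006,1.2151,-0.9577],[.706,.708,-.001,0]),([ 0.1326,0.1405,2.1275,-0.1908,0.3559,-1.2809],[.681,.684,.184,.184])]:
  print((M(q).inv()*R.from_quat(t)).as_rotvec(degrees=True))
plan((.40,-.07,.25,30,0,52))
"
```

```text
[  0.0117   0.0038 179.9982]
[  -0.0283   -0.0751 -179.978 ]
[ -0.0577   0.0659 179.992 ]
t 1.35 p [0.4608 0.0992 0.2205] F [ 1.5837  0.1454 -1.0099] w 8.090494017011024e-05
(0.4, -0.07, 0.25, 30, 0, 52) -> [-169.1  -38.4  -56.1] [ 0.2 -0.1 52.2]
```

Call:
{"name": "play_rows", "arguments": {
  "steps": [-34,-8,-11,0,0,10.4,0,-68,-16,-22,0,0,20.8,0,-102,-24,-33,0,0,31.2,0,-136,-32,-44,0,0,41.6,0,-169,-38,-56,0,0,52,0]
}}

```text
t: 1.98
position: [0.3998, -0.0707, 0.2503]
tcp_rot: [0.913, 0.314, 0.247, 0.084]
wrist_force: [0.3, -0.9, 0.3]
grip_width: 0.0003
```

```bash
cat > kin.py <<'E'
from h import *
from scipy.optimize import least_squares
Q0=[([1.0675,.4942,1.3461,0,1.3025,-.0955],[.2477,.5734,.2307]),([.6161,.2808,1.6468,-.0006,1.2151,-.9577],[.3607,.3282,.25]),([.1326,.1405,2.1275,-.1908,.3559,-1.2809],[.4608,.0992,.2205])]
def fkR(q): return R.from_euler('z',q[0])*R.from_euler('y',q[1]+q[2])*R.from_euler('z',q[3])*R.from_euler('y',q[4])*R.from_euler('z',q[5])
def fk(q,p):
    r0,h,L2,e,L3,L6=p; z=R.from_euler('z',q[0])
    P=np.array([r0,0,h])+R.from_euler('y',q[1]).apply([0,0,L2])+R.from_euler('y',q[1]+q[2]).apply([e,0,L3])
    return z.apply(P)+fkR(q).apply([0,0,L6])
def fit(D):
    s=least_squares(lambda p:np.concatenate([fk(q,p)-x for q,x in D]),[0,.15,.4,0,.37,.3]); return s.x,s.fun,s.jac
if __name__=='__main__':
    s=sensors.read_state(); D=Q0+[(s['q'],s['position'])]; print(s['q'],s['position'])
    p,f,J=fit(D);print(p,np.abs(f).max(),np.linalg.svd(J)[1])
E
python3 kin.py; python3 -c "
from h import *
plan((.45,-.10,.35,30,0,104),(.55,-.10,.3,10,0,104))"
```

```text
[-0.5475 -0.0303  2.1963  0.5058  0.5733 -1.5818] [ 0.3998 -0.0707  0.2503]
[-0.093   0.5414  0.6124  0.2436  0.5153  0.4753] 0.06838828172735748 [3.8856 2.8854 0.6507 0.3511 0.156  0.0721]
t 1.975 p [ 0.3998 -0.0707  0.2503] F [ 0.2777 -0.9098  0.2843] w 0.00025438447517443986
(0.45, -0.1, 0.35, 30, 0, 104) -> [ 55.9  80.5 -60.8] [ 0.  -0.3 51.9]
(0.55, -0.1, 0.3, 10, 0, 104) -> [104.2 118.2  32.7] [  4.3 -20.5  51.3]
```

```bash
python3 - <<'E'
s=open('kin.py').read()
s=s.replace("r0,h,L2,e,L3,L6=p;","r0,h,L2,e,L3,L6,d,w=p;").replace("apply([e,0,L3])","apply([e,d,L3])").replace(".apply(P)+fkR",".apply(P+(R.from_euler('y',q[1]+q[2])*R.from_euler('z',q[3])).apply([0,0,0]))+fkR").replace("fkR(q).apply([0,0,L6])","fkR(q).apply([0,0,L6])+(fkR(q)*R.from_euler('z',-q[5])).apply([w,0,0])")
s=s.replace("[0,.15,.4,0,.37,.3]","[0,.15,.4,0,.37,.3,.06,0]")
open('kin.py','w').write(s)
E
python3 kin.py
```

```text
[-0.5475 -0.0303  2.1963  0.5058  0.5733 -1.5818] [ 0.3998 -0.0707  0.2503]
[0.0006 0.256  0.5967 0.1177 0.384  0.3349 0.0596 0.0003] 3.433912145606177e-05 [3.9268 3.4115 2.0041 0.7025 0.5754 0.3047 0.0829 0.0334]
```

```bash
cat >> kin.py <<'E'
P=[0,.256,.5967,.1177,.384,.3349,.0596,0]
lo=np.array([-2.91,-.82,.22,-1.22,.12,-3.08]);hi=np.array([2.91,2.16,2.67,4.37,2.79,3.08])
def ik(w,seed):
    Rg=Rt(*w[3:])*R.from_euler('z',180,degrees=True)
    f=lambda q:np.r_[(fk(q,P)-w[:3])*5,(fkR(q).inv()*Rg).as_rotvec()]
    s=least_squares(f,np.clip(seed,lo+.01,hi-.01),bounds=(lo,hi)); return s.x,np.linalg.norm(s.fun)
E
python3 - <<'E'
from kin import *
W={'lip60':(.613,-.07,.05,60),'lip45':(.613,-.07,.05,45),'liphi60':(.613,-.07,.235,60),'liphi45':(.613,-.07,.235,45),'pickA0':(.4,-.153,.007,0),'pickB0':(.4,-.265,.007,0),'pickA10':(.4,-.153,.007,10),'rackL45':(.68,.01,.06,45),'rackL55':(.68,.01,.06,55),'rackR40':(.68,-.15,.06,40),'rackR50':(.68,-.15,.06,50)}
for k,w in W.items():
  for roll in (0,180):
    for nm,sd in (('A',[-.2,.3,1.8,.3,.5,0]),('B',[-.2,.3,1.8,3.1,.5,0])):
      for s6 in(-1.5,1.5):
        sd[5]=s6; q,e=ik((*w,0,roll),sd)
        if e<1e-4: print(k,roll,nm,q)
E
```

```text
lip60 0 A [-0.3948  1.0013  2.3006  2.7756  1.1961  1.5048]
lip60 0 B [-0.3948  1.0013  2.3006  2.7756  1.1961  1.5048]
lip60 0 B [-0.3948  1.0013  2.3006  2.7756  1.1961  1.5048]
lip60 180 A [-0.3948  1.0013  2.3006  2.7756  1.1961 -1.6368]
lip60 180 A [-0.3948  1.0013  2.3006  2.7756  1.1961 -1.6368]
lip60 180 B [-0.3948  1.0013  2.3006  2.7756  1.1961 -1.6368]
lip60 180 B [-0.3948  1.0013  2.3006  2.7756  1.1961 -1.6368]
lip45 0 A [-0.3404  0.7638  2.167   2.7035  0.59    1.6967]
lip45 0 B [-0.3404  0.7638  2.167   2.7035  0.59    1.6967]
lip45 0 B [-0.3404  0.7638  2.167   2.7035  0.59    1.6967]
lip45 180 A [-0.3404  0.7638  2.167   2.7035  0.59   -1.4449]
lip45 180 A [-0.3404  0.7638  2.167   2.7035  0.59   -1.4449]
lip45 180 B [-0.3404  0.7638  2.167   2.7035  0.59   -1.4449]
lip45 180 B [-0.3404  0.7638  2.167   2.7035  0.59   -1.4449]
liphi60 0 A [-0.3948  0.4346  2.2247  2.5314  0.6202  1.8827]
liphi60 0 B [-0.3948  0.4346  2.2247  2.5314  0.6202  1.8827]
liphi60 0 B [-0.3948  0.4346  2.2247  2.5314  0.6202  1.8827]
liphi60 180 A [-0.3948  0.4346  2.2247  2.5314  0.6202 -1.
[... 2275 characters left out ...]
6]
rackR40 180 A [-0.4346  0.7138  1.8941  1.9641  0.2974 -0.751 ]
rackR40 180 A [-0.4346  0.7138  1.8941  1.9641  0.2974 -0.751 ]
rackR40 180 B [-0.4346  0.7138  1.8941  1.9641  0.2974 -0.751 ]
rackR40 180 B [-0.4346  0.7138  1.8941  1.9641  0.2974 -0.751 ]
rackR50 0 A [-0.4735  0.7892  2.0008  2.4463  0.5768  1.8629]
rackR50 0 B [-0.4735  0.7892  2.0008  2.4463  0.5768  1.8629]
rackR50 0 B [-0.4735  0.7892  2.0008  2.4463  0.5768  1.8629]
rackR50 180 A [-0.4735  0.7892  2.0008  2.4463  0.5768 -1.2787]
rackR50 180 A [-0.4735  0.7892  2.0008  2.4463  0.5768 -1.2787]
rackR50 180 B [-0.4735  0.7892  2.0008  2.4463  0.5768 -1.2787]
rackR50 180 B [-0.4735  0.7892  2.0008  2.4463  0.5768 -1.2787]
```

```bash
python3 -c "
from kin import *
s=sensors.read_state()
q=s['q']
for w in [(.43,-.1,.25,40,0,97),(.47,-.1,.2,50,0,140),(.5,-.07,.12,60,0,180),(.52,-.07,.05,60,0,180),(.613,-.07,.045,60,0,180),(.613,-.07,.23,60,0,180)]:
  q,e=ik(w,q);print(w,q,e)
plan((.43,-.1,.25,40,0,97))"
```

```text
(0.43, -0.1, 0.25, 40, 0, 97) [-0.6902  0.0414  2.2684  1.0544  0.49   -1.4408] 5.992759950260482e-14
(0.47, -0.1, 0.2, 50, 0, 140) [-0.6937  0.3513  2.4363  2.1631  0.6316 -1.884 ] 9.79999776681829e-12
(0.5, -0.07, 0.12, 60, 0, 180) [-0.5944  1.0701  2.657   2.6351  1.5505 -1.8855] 3.5690808526274306e-09
(0.52, -0.07, 0.05, 60, 0, 180) [-0.546   1.2594  2.5718  2.6733  1.6561 -1.9088] 1.7338906087722129e-15
(0.613, -0.07, 0.045, 60, 0, 180) [-0.3948  1.0158  2.2989  2.7773  1.2081 -1.6417] 1.2424936766427265e-11
(0.613, -0.07, 0.23, 60, 0, 180) [-0.3948  0.4488  2.2299  2.5465  0.6363 -1.2776] 3.7894836211419284e-10
t 1.975 p [ 0.3998 -0.0707  0.2503] F [ 0.2777 -0.9098  0.2843] w 0.00025438447517443986
(0.43, -0.1, 0.25, 40, 0, 97) -> [ 2.5 39.  15.5] [-2.7  9.6 44.8]
```

Call:
{"name": "play_rows", "arguments": {
  "steps": [0.5,8,3,-0.5,2,9,0,1,16,6,-1,4,18,0,1.5,24,9,-1.6,5.8,27,0,2,32,12,-2.2,7.7,36,0,2.5,39,15,-2.7,9.6,44.8,0]
}}

```text
t: 2.6
position: [0.4298, -0.1003, 0.2504]
tcp_rot: [0.938, -0.06, 0.341, -0.021]
wrist_force: [0.6, -0.2, -0.4]
grip_width: 0.0
```

```bash
python3 -c "
from kin import *
s=sensors.read_state()
q=s['q'];print(q)
for w in [(.50,-.1,.22,48,0,140),(.54,-.07,.12,55,0,180),(.55,-.07,.045,55,0,180),(.613,-.07,.045,55,0,180),(.613,-.07,.23,55,0,180)]:
  q,e=ik(w,q);print(w,q,e)
plan((.50,-.1,.22,48,0,140))"
```

```text
[-0.6918  0.0396  2.2688  1.0526  0.4909 -1.4343]
(0.5, -0.1, 0.22, 48, 0, 140) [-0.6013  0.2674  2.3097  1.934   0.4665 -1.5309] 5.880924430931133e-15
(0.54, -0.07, 0.12, 55, 0, 180) [-0.4763  0.7643  2.4486  2.6862  1.0236 -1.609 ] 9.356521456881446e-15
(0.55, -0.07, 0.045, 55, 0, 180) [-0.4598  1.0275  2.4346  2.7488  1.2524 -1.7186] 7.820660441099011e-10
(0.613, -0.07, 0.045, 55, 0, 180) [-0.377   0.9252  2.2643  2.7762  1.0046 -1.5917] 6.238833558932794e-16
(0.613, -0.07, 0.23, 55, 0, 180) [-0.377   0.3916  2.1676  2.3868  0.4558 -1.0927] 2.010316242610146e-15
t 2.6 p [ 0.4298 -0.1003  0.2504] F [ 0.5787 -0.2159 -0.3832] w 3.352720067949603e-05
(0.5, -0.1, 0.22, 48, 0, 140) -> [33.9 -4.7 68.4] [ 4.   7.2 42.6]
```

Kinematic model predicts joints to about 1 mrad; continuing.

Call:
{"name": "play_rows", "arguments": {
  "steps": [7,-1,14,0.8,1.4,8.5,0,14,-2,27,1.6,2.9,17,0,20,-3,41,2.4,4.3,25.6,0,27,-4,55,3.2,5.8,34,0,34,-5,68,4,7.2,42.6,0]
}}

```text
t: 3.22
position: [0.5002, -0.1, 0.22]
tcp_rot: [0.827, -0.388, 0.369, -0.173]
wrist_force: [0.3, -0.6, -0.3]
grip_width: -0.0001
```

```bash
python3 -c "
from kin import *
plan((.54,-.07,.12,55,0,180))"
```

```text
t 3.225 p [ 0.5002 -0.1     0.22  ] F [ 0.338  -0.601  -0.3047] w -8.201481909947861e-05
(0.54, -0.07, 0.12, 55, 0, 180) -> [-53.7  17.6  96.4] [ 6.6  2.4 39.7]
```

Call:
{"name": "play_rows", "arguments": {
  "steps": [-11,3.5,19,1.3,0.5,8,0,-21,7,39,2.6,1,16,0,-32,10.5,58,4,1.4,24,0,-43,14,77,5.3,1.9,32,0,-53.7,17.6,96.4,6.6,2.4,39.7,0]
}}

```text
t: 3.85
position: [0.5403, -0.0703, 0.1193]
tcp_rot: [-0.625, 0.629, -0.327, 0.327]
wrist_force: [0.4, 0.5, 0.0]
grip_width: -0.0001
```

```bash
python3 -c "
from kin import *
plan((.55,-.07,.045,55,0,180),(.613,-.07,.045,55,0,180))"
```

```text
t 3.85 p [ 0.5403 -0.0703  0.1193] F [0.4389 0.5388 0.009 ] w -6.47005518983178e-05
(0.55, -0.07, 0.045, 55, 0, 180) -> [-0.1 55.3 50.5] [-0.  -0.1 -0.3]
(0.613, -0.07, 0.045, 55, 0, 180) -> [ -0.4  19.2 102.2] [-0.  -0.1 -0.3]
```

Call:
{"name": "play_rows", "arguments": {
  "steps": [0,28,25,0,0,0,0,0,55,50,0,0,0,0,0,55,50,0,0,0,0,0,37,76,0,0,0,0,0,19,102,0,0,0,0]
}}

```text
t: 4.47
position: [0.6135, -0.0706, 0.0473]
tcp_rot: [-0.625, 0.629, -0.327, 0.327]
wrist_force: [-0.5, 0.2, -0.1]
grip_width: 0.0
```

```bash
python3 -c "
from kin import *
cv2.imwrite('pics/side1.png',cv2.resize(optics.grab_frame('side')[190:340,230:430],None,fx=4,fy=4,interpolation=2))
plan((.613,-.07,.1,55,0,180),(.613,-.07,.20,55,0,180))"
```

```text
t 4.525 p [ 0.6177 -0.071   0.0489] F [ 3.8728 -2.3549  1.0869] w -0.00013883007466718525
(0.613, -0.07, 0.1, 55, 0, 180) -> [ -1.  -39.4 -32.9] [-0.3 -0.2 -0.2]
(0.613, -0.07, 0.2, 55, 0, 180) -> [  -1.1 -121.7  -89.8] [-0.3 -0.2 -0.2]
```

View pics/side1.png

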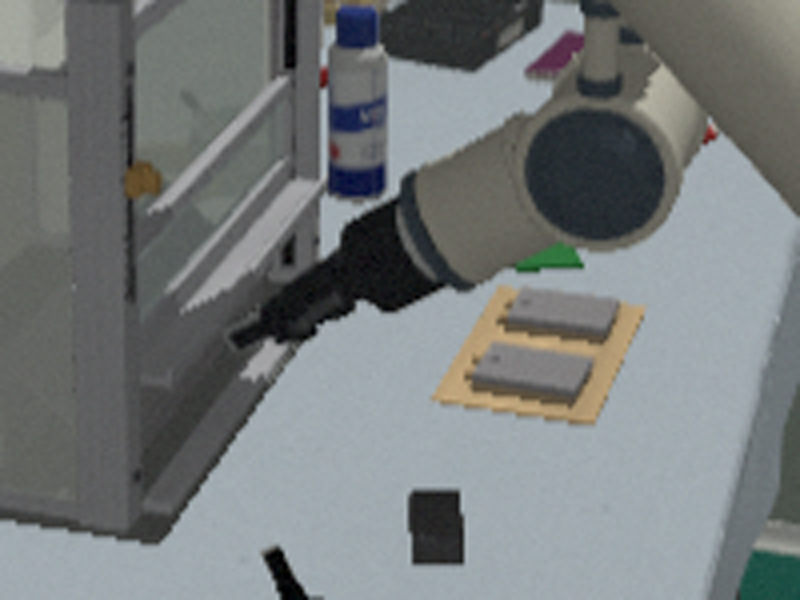

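Call:
{"name": "play_rows", "arguments": {
  "steps": [0,-20,-16,0,0,0,0,0,-45,-35,0,0,0,0,0,-70,-53,0,0,0,0,0,-92,-68,0,0,0,0,0,-110,-80,0,0,0,0]
}}

```text
t: 5.15
position: [0.6126, -0.0712, 0.1875]
tcp_rot: [-0.625, 0.628, -0.33, 0.327]
wrist_force: [-2.8, 0.5, -5.8]
grip_width: 0.0
```

```bash
cat > lip.py <<'E'
from kin import *
import sys
im=optics.grab_frame('side'); n=sys.argv[1]
cv2.imwrite(f'pics/{n}.png',cv2.resize(im[205:305,250:350],None,fx=6,fy=6,interpolation=0))
print('same-height px: lip front-lower-left corner',proj('side',[[.592,.116,z] for z in(.19,.22,.25,.26)]))
E
python3 lip.py lip2; python3 -c "
from kin import *
plan((.615,-.07,.20,55,0,180),(.615,-.07,.22,55,0,180))"
```

```text
same-height px: lip front-lower-left corner [[272.2526 255.2873]
 [272.142  244.6029]
 [272.0298 233.754 ]
 [271.992  230.1005]]
t 5.2 p [ 0.6134 -0.0712  0.19  ] F [0.8707 0.3739 1.6206] w 0.00024228622401786316
(0.615, -0.07, 0.2, 55, 0, 180) -> [-1.2 -9.2 -4.3] [-0.5 -0.3 -0.1]
(0.615, -0.07, 0.22, 55, 0, 180) -> [ -1.2 -25.7 -15.7] [-0.5 -0.3 -0.1]
```

View pics/lip2.png

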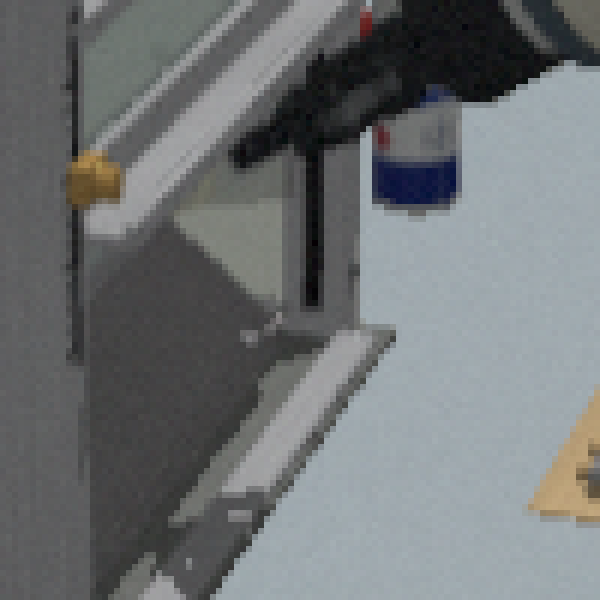

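Call:
{"name": "play_rows", "arguments": {
  "steps": [0,-9,-5,0,0,0,0,0,-17,-11,0,0,0,0,0,-24,-16,0,0,0,0,0,-27,-17.5,0,0,0,0,0,-28,-18,0,0,0,0]
}}

```text
t: 5.82
position: [0.613, -0.0711, 0.2233]
tcp_rot: [-0.624, 0.628, -0.33, 0.328]
wrist_force: [-6.5, -1.5, -3.2]
grip_width: -0.0001
```

```bash
python3 lip.py lip3; python3 -c "
from kin import *
plan((.615,-.07,.20,55,0,180),(.615,-.07,.225,55,0,180),(.55,-.07,.2,55,0,180))"
```

```text
same-height px: lip front-lower-left corner [[272.2526 255.2873]
 [272.142  244.6029]
 [272.0298 233.754 ]
 [271.992  230.1005]]
t 5.875 p [ 0.6131 -0.0711  0.2232] F [-5.4943 -1.5328 -2.1278] w 0.0001673114635752435
(0.615, -0.07, 0.2, 55, 0, 180) -> [-1.1 18.  14.8] [-0.4 -0.3 -0.1]
(0.615, -0.07, 0.225, 55, 0, 180) -> [-1.1 -2.5  0.6] [-0.4 -0.3 -0.1]
(0.55, -0.07, 0.2, 55, 0, 180) -> [ -0.7  54.9 -38.8] [-0.4 -0.3 -0.1]
```

View pics/lip3.png

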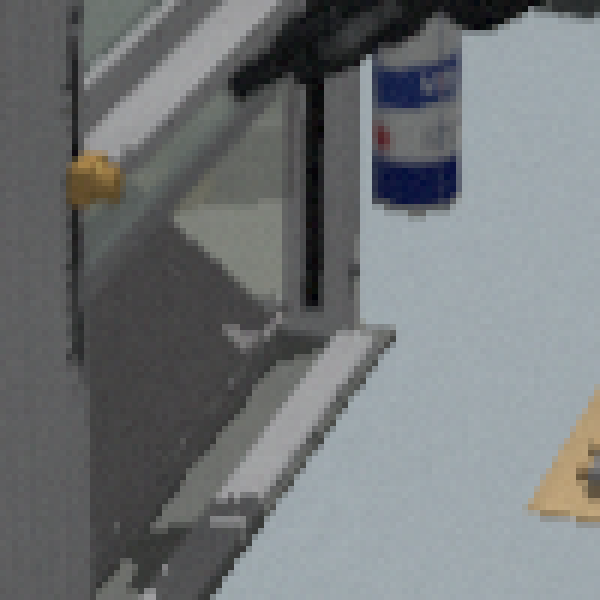

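Call:
{"name": "play_rows", "arguments": {
  "steps": [0,18,12,0,0,0,0,0,33,18,0,0,0,0,0,50,10,0,0,0,0,0,70,-15,0,0,0,0,0,75,-39,0,0,0,0]
}}

```text
t: 6.5
position: [0.5369, -0.0705, 0.1833]
tcp_rot: [-0.624, 0.628, -0.33, 0.327]
wrist_force: [0.2, -0.2, 0.4]
grip_width: 0.0002
```

```bash
python3 - <<'E'
from kin import *
s=optics.grab_frame('side');t=optics.grab_frame('top')
a=cv2.resize(s[215:275,250:300],None,fx=8,fy=8,interpolation=0) #400x480
b=cv2.resize(t[195:225,225:265],None,fx=10,fy=10,interpolation=0) #400x300
o=np.zeros((480,800,3),np.uint8);o[:,:400]=a;o[:300,400:]=b;cv2.imwrite('pics/lip4.png',o)
# panels from side and top
for z in(.25,.2555): print(proj('top',[[.592,.116,z],[.606,.118,z]]),proj('side',[[.592,.116,z],[.606,.118,z]]))
q=sensors.read_state()['q'];print(q)
for w in [(.50,-.1,.22,40,0,180),(.45,-.15,.2,20,0,180),(.4,-.153,.12,8,0,180),(.4,-.153,.007,8,0,180),(.4,-.153,.25,10,0,180),(.5,-.153,.2,48,0,180),(.66,-.15,.09,48,0,180),(.69,-.15,.06,48,0,180)]:
  q,e=ik(w,q);print(w,q,e)
plan((.50,-.1,.22,40,0,180))
E
```

```text
[[250.425  220.1149]
 [249.7798 214.8424]] [[272.0298 233.754 ]
 [266.5863 233.3996]]
[[250.105  219.8101]
 [249.4572 214.5133]] [[272.009  231.7469]
 [266.5578 231.3942]]
[-0.48    0.5176  2.4081  2.5795  0.7786 -1.4328]
(0.5, -0.1, 0.22, 40, 0, 180) [-0.5366  0.2096  2.1929  1.254   0.3531 -0.0914] 2.0486862403640106e-10
(0.45, -0.15, 0.2, 20, 0, 180) [-0.5834  0.2128  2.0015  0.3138  0.6565  0.764 ] 2.574233667543291e-13
(0.4, -0.153, 0.12, 8, 0, 180) [-0.564   0.358   2.0454  0.1277  0.6239  0.9074] 1.5337488745653657e-14
(0.4, -0.153, 0.007, 8, 0, 180) [-0.564   0.6272  2.1416  0.288   0.265   0.7328] 6.590771671984852e-11
(0.4, -0.153, 0.25, 10, 0, 180) [-0.5806  0.1196  1.8865  0.114   0.9922  0.9346] 1.1557789621839405e-15
(0.5, -0.153, 0.2, 48, 0, 180) [-0.7513  0.3486  2.2845  1.8558  0.5569 -0.8909] 1.7041943035374238e-10
(0.66, -0.15, 0.09, 48, 0, 180) [-0.4865  0.6993  2.0214  2.3247  0.4967 -1.1583] 2.1631303299260674e-12
(0.69, -0.15, 0.06, 48, 0, 180) [-0.456   0.773   1.9578  2.3818  0.4951 -1.1916] 1.7582669725415395e-15
t 6.6 p [ 0.5363 -0.0705  0.184 ] F [ 0.6816  0.0098 -0.0113] w 0.00029478817100060195
(0.5, -0.1, 0.22, 40, 0, 180) -> [ 29.8  -9.1 -50.1] [-15.4  -0.3  -0.2]
```

View pics/lip4.png

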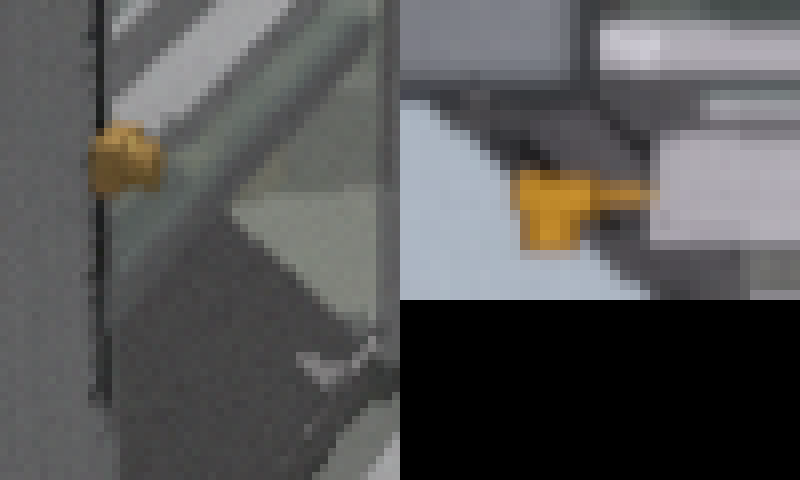

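The lip's lower-left corner is at side (270,232.5), which is z≈0.253. The pointer centre is at about (266,234.5), z≈0.256. I'll nudge the sash up about 3 mm to centre the tolerance.

```bash
python3 -c "
from kin import *
plan((.6,-.071,.19,55,0,180),(.613,-.071,.21,55,0,180),(.613,-.071,.2265,55,0,180))"
```

```text
t 6.6 p [ 0.5363 -0.0705  0.184 ] F [ 0.6816  0.0098 -0.0113] w 0.00029478817100060195
(0.6, -0.071, 0.19, 55, 0, 180) -> [  0.  -41.1  49. ] [-0.4 -0.4 -0.2]
(0.613, -0.071, 0.21, 55, 0, 180) -> [ -0.  -64.9  48.4] [-0.4 -0.4 -0.2]
(0.613, -0.071, 0.2265, 55, 0, 180) -> [ -0.  -78.5  39. ] [-0.4 -0.4 -0.2]
```

Call:
{"name": "play_rows", "arguments": {
  "steps": [0,-41,49,0,0,0,0,0,-65,48,0,0,0,0,0,-75,41.5,0,0,0,0,0,-77.5,39.5,0,0,0,0,0,-78.5,39,0,0,0,0]
}}

```text
t: 7.22
position: [0.613, -0.071, 0.2266]
tcp_rot: [-0.624, 0.628, -0.33, 0.327]
wrist_force: [0.1, 0.6, 0.2]
grip_width: -0.0001
```

Call:
{"name": "play_rows", "arguments": {
  "steps": [0,18,12,0,0,0,0,0,33,18,0,0,0,0,0,50,10,0,0,0,0,0,70,-15,0,0,0,0,0,75,-39,0,0,0,0]
}}

```text
t: 7.85
position: [0.5369, -0.0704, 0.1857]
tcp_rot: [-0.624, 0.629, -0.329, 0.327]
wrist_force: [-0.3, -0.5, -0.6]
grip_width: 0.0002
```

```bash
python3 -c "
from kin import *
im=optics.grab_frame('side'); g=cv2.cvtColor(im,cv2.COLOR_BGR2GRAY)
g0=cv2.cvtColor(cv2.imread('pics/side0.png'),cv2.COLOR_BGR2GRAY)
for u in (268,270,272): print(u,[int(x) for x in g[225:240,u]])
h=cv2.cvtColor(im,cv2.COLOR_BGR2HSV); m=cv2.inRange(h,(12,120,90),(30,255,255))[225:245,255:280]
v,u=np.nonzero(m); print(len(u),u.mean()+255,v.mean()+225)
plan((.48,-.12,.22,35,0,180))"
```

```text
268 [160, 154, 157, 155, 145, 114, 94, 112, 126, 116, 103, 86, 75, 77, 88]
270 [158, 155, 151, 131, 101, 87, 93, 98, 100, 95, 88, 88, 80, 85, 93]
272 [138, 155, 156, 118, 92, 90, 92, 91, 107, 116, 107, 92, 91, 92, 93]
52 265.1730769230769 234.48076923076923
t 7.9 p [ 0.5346 -0.0697  0.1864] F [-2.4554  2.9445 -1.5273] w -0.00017325717308953154
(0.48, -0.12, 0.22, 35, 0, 180) -> [ 50.7   3.3 -63.7] [-20.2  -0.3  -0.3]
```

```bash
python3 -c "
from kin import *
im=optics.grab_frame('side')
g=cv2.cvtColor(im,cv2.COLOR_BGR2GRAY); l4=cv2.cvtColor(cv2.imread('pics/lip4.png'),cv2.COLOR_BGR2GRAY)[4::8,4:400:8]
l3=cv2.cvtColor(cv2.imread('pics/lip3.png'),cv2.COLOR_BGR2GRAY)[3::6,3::6]
for u in (268,270,272,276): 
  print(u,[int(x) for x in l3[223-205:240-205,u-250]]);print('   ',[int(x) for x in l4[8:25,u-250]]);print('   ',[int(x) for x in g[223:240,u]])
o=np.zeros((480,800,3),np.uint8);o[:,:400]=cv2.imread('pics/lip4.png')[:,:400];o[:,400:]=cv2.resize(im[215:275,250:300],None,fx=8,fy=8,interpolation=0)
cv2.imwrite('pics/lip5.png',o)"
```

```text
268 [128, 153, 160, 161, 158, 156, 155, 155, 123, 119, 127, 114, 102, 87, 74, 77, 82]
    [125, 153, 158, 158, 159, 155, 156, 153, 123, 118, 127, 115, 104, 89, 75, 75, 87]
    [160, 163, 157, 156, 155, 153, 148, 115, 92, 112, 127, 117, 103, 84, 76, 81, 86]
270 [159, 158, 160, 155, 153, 155, 136, 125, 105, 92, 87, 92, 90, 86, 78, 83, 94]
    [159, 159, 159, 159, 157, 156, 136, 126, 105, 91, 89, 95, 91, 88, 81, 85, 91]
    [160, 157, 157, 155, 148, 131, 99, 90, 88, 100, 102, 100, 92, 89, 81, 88, 87]
272 [160, 159, 158, 154, 150, 157, 128, 100, 85, 88, 98, 108, 104, 91, 94, 89, 93]
    [157, 159, 156, 155, 154, 156, 131, 100, 85, 92, 99, 112, 105, 95, 89, 89, 94]
    [160, 159, 140, 154, 159, 120, 94, 90, 93, 89, 108, 120, 105, 96, 87, 89, 95]
276 [156, 155, 136, 106, 92, 94, 94, 103, 107, 107, 109, 106, 101, 93, 91, 82, 84]
    [157, 156, 135, 107, 93, 96, 98, 103, 106, 109, 108, 108, 101, 97, 90, 84, 80]
    [160, 124, 95, 93, 92, 89, 100, 107, 108, 106, 109, 109, 101, 97, 91, 82, 81]
```

View pics/lip5.png

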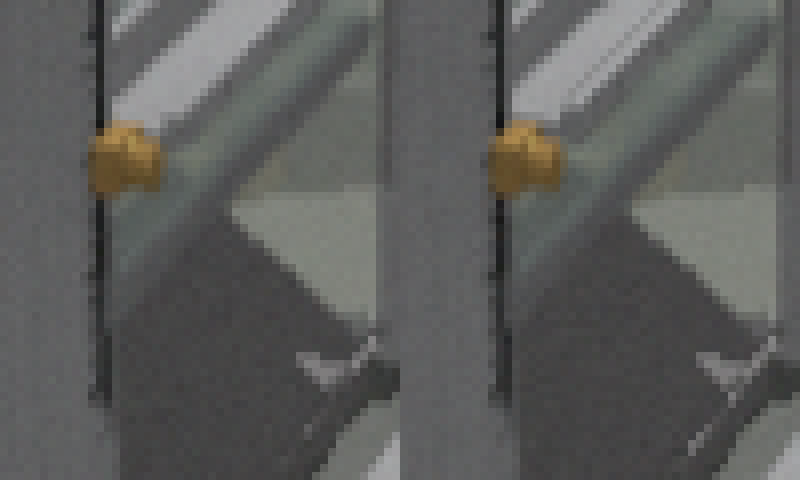

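```bash
python3 -c "
from kin import *
g=cv2.cvtColor(cv2.imread('pics/side0.png'),cv2.COLOR_BGR2GRAY)
for u in range(296,316,2): print(u,[int(x) for x in g[230:262,u]])
n=cv2.cvtColor(optics.grab_frame('side'),cv2.COLOR_BGR2GRAY)
print()
for u in range(284,314,3): print(u,[int(x) for x in n[176:222,u]])
for z in(.08,.09,.10,.24,.25,.26):print(z,proj('side',[[.592,.116,z],[.592,-.256,z]]).ravel())
"
```

```text
296 [112, 106, 104, 130, 151, 161, 124, 92, 93, 98, 99, 97, 127, 153, 162, 163, 161, 161, 158, 159, 149, 159, 166, 136, 103, 98, 92, 78, 70, 65, 58, 62]
298 [98, 134, 161, 134, 104, 101, 98, 96, 94, 104, 144, 161, 163, 163, 162, 162, 159, 160, 156, 160, 154, 124, 96, 93, 89, 89, 89, 94, 95, 97, 78, 62]
300 [144, 133, 101, 98, 98, 100, 95, 116, 150, 162, 165, 165, 165, 161, 162, 151, 156, 164, 137, 105, 96, 82, 62, 57, 58, 53, 70, 89, 96, 94, 79, 63]
302 [99, 85, 82, 76, 79, 124, 159, 165, 166, 168, 165, 161, 161, 155, 158, 158, 122, 95, 91, 71, 35, 14, 21, 7, 8, 14, 58, 86, 96, 97, 91, 68]
304 [96, 98, 95, 97, 128, 162, 168, 170, 168, 163, 153, 155, 167, 139, 106, 96, 89, 91, 93, 94, 96, 96, 96, 97, 97, 94, 95, 95, 99, 96, 99, 82]
306 [99, 97, 97, 98, 111, 151, 169, 162, 158, 161, 158, 125, 98, 89, 93, 95, 96, 98, 98, 98, 100, 99, 95, 98, 100, 98, 96, 98, 97, 98, 142, 162]
308 [96, 97, 99, 95, 107, 134, 157, 172, 146, 109, 88, 85, 93, 98, 95, 95, 94, 95, 90, 76, 65, 69, 77, 82, 88, 94, 94, 91, 95, 92, 142, 164]
310 [168, 168, 171, 170, 175, 164, 121, 91, 95, 147, 170, 170, 171, 170, 
[... 2078 characters left out ...]
8, 99, 95, 96, 96, 95, 96, 94, 96]
308 [92, 92, 92, 95, 95, 91, 93, 92, 92, 95, 91, 91, 118, 137, 163, 160, 123, 90, 86, 85, 92, 96, 94, 95, 95, 98, 94, 98, 94, 97, 97, 95, 93, 96, 94, 95, 93, 92, 94, 93, 96, 93, 94, 93, 95, 95]
311 [80, 78, 80, 76, 77, 80, 78, 80, 106, 122, 97, 139, 156, 120, 95, 94, 90, 88, 90, 91, 127, 158, 165, 165, 165, 166, 168, 167, 169, 167, 136, 76, 50, 52, 42, 82, 146, 166, 165, 166, 169, 167, 165, 166, 168, 168]
0.08 [272.644  293.1157 310.7863 242.4099]
0.09 [272.6093 289.7615 310.8353 239.5341]
0.1 [272.5744 286.3907 310.8845 236.6465]
0.24 [272.0674 237.3888 311.5949 194.9472]
0.25 [272.0298 233.754  311.6473 191.8746]
0.26 [271.992  230.1005 311.6998 188.7891]
```

Profiles across the lip show that its front face is dark. The true lower edge is therefore about 10–16 mm below the light strip I was reading, at roughly 0.246–0.252 against 0.256 for the pointer. I'll nudge it up another 4.5 mm.

```bash
python3 -c "
from kin import *
plan((.6,-.071,.19,55,0,180),(.613,-.071,.215,55,0,180),(.613,-.071,.231,55,0,180))"
```

```text
t 8.0 p [ 0.5377 -0.0709  0.1867] F [ 0.4265 -0.3376 -0.3062] w -0.00015126616366631897
(0.6, -0.071, 0.19, 55, 0, 180) -> [ -0.4 -38.1  49.4] [-0.4 -0.4 -0.2]
(0.613, -0.071, 0.215, 55, 0, 180) -> [ -0.5 -66.1  45.9] [-0.4 -0.4 -0.2]
(0.613, -0.071, 0.231, 55, 0, 180) -> [ -0.5 -79.2  36.8] [-0.4 -0.4 -0.2]
```

Call:
{"name": "play_rows", "arguments": {
  "steps": [0,-38,49,0,0,0,0,0,-66,46,0,0,0,0,0,-76,39,0,0,0,0,0,-78.5,37.5,0,0,0,0,0,-79.2,36.8,0,0,0,0]
}}

```text
t: 8.62
position: [0.6131, -0.0714, 0.2307]
tcp_rot: [-0.624, 0.629, -0.33, 0.327]
wrist_force: [0.4, -0.3, 0.3]
grip_width: -0.0001
```

Call:
{"name": "play_rows", "arguments": {
  "steps": [0,18,12,0,0,0,0,0,33,18,0,0,0,0,0,50,10,0,0,0,0,0,70,-15,0,0,0,0,0,75,-39,0,0,0,0]
}}

```text
t: 9.25
position: [0.537, -0.0707, 0.1896]
tcp_rot: [-0.624, 0.63, -0.329, 0.326]
wrist_force: [-0.3, -0.8, -0.0]
grip_width: -0.0002
```

```bash
python3 -c "
from kin import *
n=cv2.cvtColor(optics.grab_frame('side'),cv2.COLOR_BGR2GRAY);g0=cv2.cvtColor(cv2.imread('pics/side0.png'),cv2.COLOR_BGR2GRAY)
for u in (276,290,302,311): 
  a,b=proj('side',[[.592,.116,.25],[.592,-.256,.25]]); r=a[1]+(u-a[0])/(b[0]-a[0])*(b[1]-a[1]); v=int(r)-8
  print(u,'row z=.25: %.1f'%r,v,[int(x) for x in n[v:v+16,u]])
print([int(x) for x in g0[180:200,311]])
plan((.48,-.12,.22,35,0,180))"
```

```text
276 row z=.25: 229.6 221 [161, 134, 99, 94, 92, 98, 101, 107, 109, 105, 108, 105, 110, 113, 101, 99]
290 row z=.25: 214.8 206 [158, 156, 137, 105, 87, 91, 97, 110, 119, 115, 114, 108, 108, 111, 104, 99]
302 row z=.25: 202.1 194 [155, 155, 133, 102, 94, 92, 68, 28, 13, 3, 20, 15, 16, 12, 11, 8]
311 row z=.25: 192.6 184 [106, 117, 143, 133, 101, 95, 84, 100, 99, 93, 88, 92, 131, 160, 170, 165]
[81, 78, 84, 81, 110, 122, 100, 80, 77, 79, 97, 112, 99, 90, 92, 96, 134, 165, 172, 171]
t 9.3 p [ 0.5348 -0.0701  0.1904] F [-2.8482  2.8557 -1.3987] w 0.00024327363442209373
(0.48, -0.12, 0.22, 35, 0, 180) -> [ 50.4   6.7 -61.5] [-20.1  -0.3  -0.4]
```

Call:
{"name": "play_rows", "arguments": {
  "steps": [10,1,-12,-4,0,0,1,20,3,-25,-8,0,0,1,30,4,-37,-12,0,0,1,40,5,-49,-16,0,0,1,50,7,-61,-20,0,0,1],
  "force": 60
}}

```text
t: 9.93
position: [0.4966, -0.0959, 0.2132]
tcp_rot: [0.666, -0.662, 0.231, -0.255]
wrist_force: [0.0, 0.8, -0.3]
grip_width: 0.0852
```

```bash
python3 -c "
from kin import *
plan((.401,-.154,.10,8,0,180))"
```

```text
t 9.925 p [ 0.4966 -0.0959  0.2132] F [ 0.0407  0.8185 -0.2808] w 0.08519120755407293
(0.401, -0.154, 0.1, 8, 0, 180) -> [ 59.9 145.7  22.7] [-32.2   2.    0.2]
```

Call:
{"name": "play_rows", "arguments": {
  "steps": [12,29,5,-6.4,0.4,0,1,24,58,9,-13,0.8,0,1,36,87,14,-19.5,1.2,0,1,48,117,18,-26,1.6,0,1,60,146,23,-32,2,0,1]
}}

```text
t: 10.55
position: [0.4001, -0.1546, 0.0984]
tcp_rot: [0.706, -0.704, 0.049, -0.049]
wrist_force: [0.7, 0.4, 0.2]
grip_width: 0.0854
```

```bash
python3 -c "
from kin import *
s=optics.grab_frame('side');t=optics.grab_frame('top')
o=np.zeros((480,800,3),np.uint8);o[:,:400]=cv2.resize(s[245:317,330:390],(400,480),interpolation=2);o[:,400:]=cv2.resize(t[260:320,320:370],(400,480),interpolation=2)
cv2.imwrite('pics/grasp.png',o)
plan((.401,-.154,.10,8,0,180),(.401,-.154,.008,8,0,180))"
```

```text
t 10.65 p [ 0.4005 -0.1542  0.0978] F [ 1.3452  0.0956 -0.7773] w 0.08533867498823518
(0.401, -0.154, 0.1, 8, 0, 180) -> [-0.2 -0.8 -2.1] [0.  0.1 0.2]
(0.401, -0.154, 0.008, 8, 0, 180) -> [-0.1 11.9 89. ] [0.  0.1 0.2]
```

View pics/grasp.png

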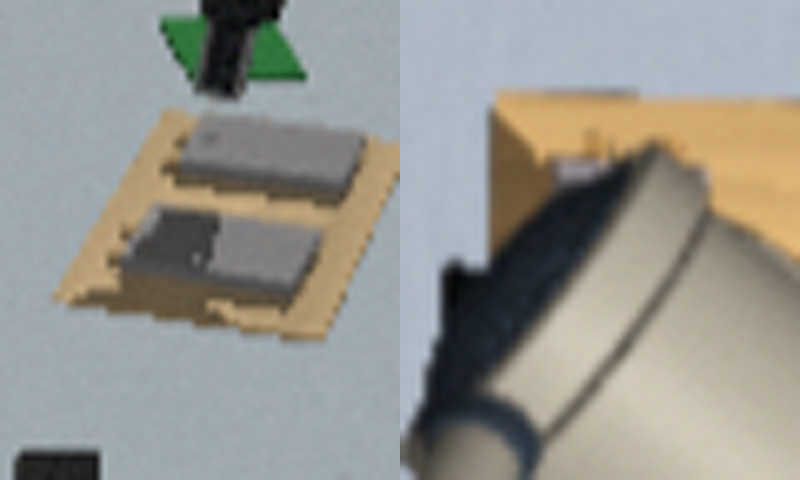

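Call:
{"name": "play_rows", "arguments": {
  "steps": [0,4,30,0,0,0,1,0,8,60,0,0,0,1,0,10.5,80,0,0,0,1,0,12,89,0,0,0,1,0,12,89,0,0,0,1]
}}

```text
t: 11.28
position: [0.4008, -0.1538, 0.008]
tcp_rot: [0.706, -0.704, 0.048, -0.05]
wrist_force: [0.0, 0.4, -0.3]
grip_width: 0.0853
```

Call:
{"name": "play_rows", "arguments": {
  "steps": [0,0,0,0,0,0,0.6,0,0,0,0,0,0,0.5,0,0,0,0,0,0,0.4,0,0,0,0,0,0,0.4,0,0,0,0,0,0,0.4],
  "force": 70
}}

```text
t: 11.9
position: [0.4011, -0.1539, 0.0092]
tcp_rot: [0.706, -0.704, 0.049, -0.05]
wrist_force: [-2.8, 1.4, 21.7]
grip_width: 0.0575
```

```bash
python3 -c "
from kin import *
print(proj('side',[.401,-.111,.111]))
q=sensors.read_state()['q']
for w in [(.42,-.15,.1,8,0,180),(.46,-.15,.20,25,0,180),(.5,-.12,.2,48,0,180),(.56,-.03,.16,48,0,180),(.58,.005,.16,48,0,180),(.66,.005,.09,48,0,180)]:
  q,e=ik(w,q);print(w,q,e)
plan((.42,-.15,.1,8,0,180),(.46,-.15,.20,25,0,180))"
```

```text
[[360.5694 258.4389]]
(0.42, -0.15, 0.1, 8, 0, 180) [-0.5307  0.4169  2.0275  0.1288  0.5804  0.9365] 3.732924184479387e-11
(0.46, -0.15, 0.2, 25, 0, 180) [-0.6103  0.2134  2.0494  0.47    0.5643  0.6005] 4.0815317725975653e-14
(0.5, -0.12, 0.2, 48, 0, 180) [-0.6616  0.3383  2.321   2.0003  0.5261 -0.9674] 3.26140887092285e-14
(0.56, -0.03, 0.16, 48, 0, 180) [-0.288   0.4824  2.287   2.6763  0.4898 -1.3494] 1.0843705371398914e-10
(0.58, 0.005, 0.16, 48, 0, 180) [-0.1659  0.4879  2.2414  2.8463  0.4353 -1.4132] 4.082835801443483e-14
(0.66, 0.005, 0.09, 48, 0, 180) [-0.1333  0.6934  2.0874  2.9269  0.482  -1.4694] 5.874638376022234e-11
t 11.9 p [ 0.4011 -0.1539  0.0092] F [-2.805   1.3702 21.6584] w 0.05753068524372292
(0.42, -0.15, 0.1, 8, 0, 180) -> [ -4.  -31.4 -87.3] [-0.1  0.1  0.1]
(0.46, -0.15, 0.2, 25, 0, 180) -> [  -3.9  -85.  -180.7] [16.9  0.1  0.1]
```

Call:
{"name": "play_rows", "arguments": {
  "steps": [0,-2,-10,0,0,0,0.4,-1,-10,-35,0,0,0,0.4,-2,-20,-60,0,0,0,0.4,-4,-31,-87,0,0,0,0.4,-4,-49,-118,5,0,0,0.4]
}}

```text
t: 12.52
position: [0.4341, -0.1499, 0.1347]
tcp_rot: [0.704, -0.701, 0.081, -0.081]
wrist_force: [0.4, -0.4, -1.4]
grip_width: 0.0574
```

```bash
python3 -c "
from kin import *
s=optics.grab_frame('side')
cv2.imwrite('pics/lift.png',cv2.resize(s[215:315,320:440],(720,600),interpolation=2))
plan((.46,-.15,.20,25,0,180),(.5,-.12,.2,48,0,180))"
```

```text
t 12.575 p [ 0.4353 -0.1502  0.1378] F [2.8498 0.2573 1.7656] w 0.056957734643690805
(0.46, -0.15, 0.2, 25, 0, 180) -> [ -0.  -38.7 -54.6] [11.3 -0.   0.2]
(0.5, -0.12, 0.2, 48, 0, 180) -> [-29.9 -77.6 -45.2] [34.3  0.   0.2]
```

View pics/lift.png

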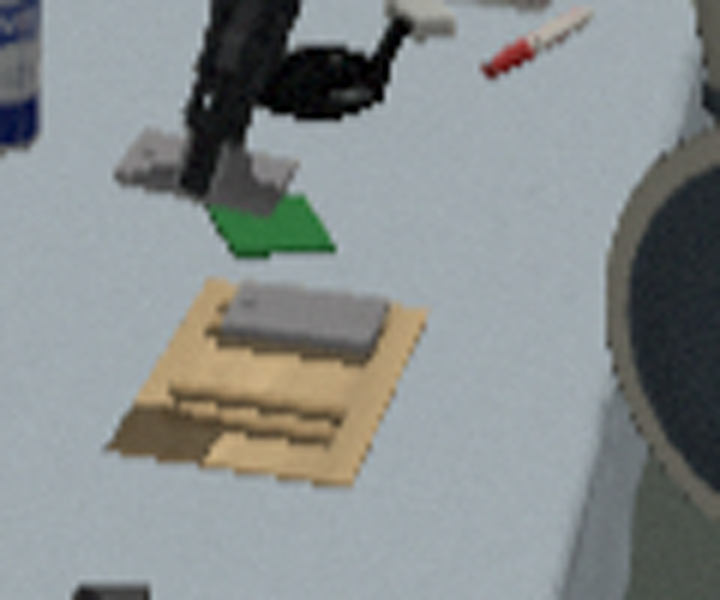

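Call:
{"name": "play_rows", "arguments": {
  "steps": [0,-20,-28,5,0,0,0.4,0,-38,-54,11,0,0,0.4,-6,-46,-54,15,0,0,0.4,-12,-55,-52,20,0,0,0.4,-17,-62,-50,24,0,0,0.4]
}}

```text
t: 13.2
position: [0.4825, -0.1325, 0.2019]
tcp_rot: [0.673, -0.668, 0.224, -0.225]
wrist_force: [0.5, 0.8, -0.6]
grip_width: 0.0571
```

```bash
python3 -c "
from kin import *
plan((.5,-.12,.19,48,0,180),(.54,-.06,.16,48,0,180))"
```

```text
t 13.2 p [ 0.4825 -0.1325  0.2019] F [ 0.4561  0.7597 -0.6029] w 0.0570615374990572
(0.5, -0.12, 0.19, 48, 0, 180) -> [-12.4  -6.9  20.1] [11.   0.3  0.3]
(0.54, -0.06, 0.16, 48, 0, 180) -> [-72.1 -21.   68.4] [11.   0.3  0.3]
```

Call:
{"name": "play_rows", "arguments": {
  "steps": [-6,-3,10,5,0,0,0.4,-12,-7,20,11,0,0,0.4,-32,-12,36,11,0,0,0.4,-52,-16,52,11,0,0,0.4,-72,-21,68,11,0,0,0.4]
}}

```text
t: 13.82
position: [0.5366, -0.0665, 0.1667]
tcp_rot: [0.648, -0.643, 0.285, -0.293]
wrist_force: [1.3, -0.7, -0.7]
grip_width: 0.0575
```

```bash
python3 -c "
from kin import *
plan((.57,.005,.14,48,0,180),(.60,.005,.13,48,0,180),(.653,.005,.099,48,0,180),(.679,.005,.068,48,0,180))"
```

```text
t 13.825 p [ 0.5366 -0.0665  0.1667] F [ 1.2658 -0.6606 -0.731 ] w 0.05749288695187884
(0.57, 0.005, 0.14, 48, 0, 180) -> [-70.9  -2.4  43.6] [-0.2  0.7  0.1]
(0.6, 0.005, 0.13, 48, 0, 180) -> [-70.5 -15.   72.6] [-0.2  0.7  0.1]
(0.653, 0.005, 0.099, 48, 0, 180) -> [-69.7 -27.2 132.8] [-0.2  0.7  0.1]
(0.679, 0.005, 0.068, 48, 0, 180) -> [-69.2 -21.4 172.8] [-0.2  0.7  0.1]
```

Call:
{"name": "play_rows", "arguments": {
  "steps": [-36,-1,22,0,0.4,0,0.4,-71,-2,44,0,0.7,0,0.4,-71,-15,73,0,0.7,0,0.4,-70,-23,105,0,0.7,0,0.4,-70,-27,133,0,0.7,0,0.4]
}}

```text
t: 14.45
position: [0.6521, 0.006, 0.0981]
tcp_rot: [0.646, -0.645, 0.288, -0.288]
wrist_force: [-18.9, -1.1, 8.0]
grip_width: 0.0571
```

```bash
python3 -c "
from kin import *
plan((.665,.005,.084,48,0,180),(.679,.005,.068,48,0,180))"
```

```text
t 14.45 p [0.6521 0.006  0.0981] F [-18.9282  -1.0708   7.9864] w 0.0571481670782812
(0.665, 0.005, 0.084, 48, 0, 180) -> [ 1.   1.9 19. ] [-0.1  0.1  0.1]
(0.679, 0.005, 0.068, 48, 0, 180) -> [ 1.1  4.5 40.1] [-0.1  0.1  0.1]
```

```bash
python3 -c "
from kin import *
s=optics.grab_frame('side');plan((.665,.005,.084,48,0,180));s=optics.grab_frame('side')
cv2.imwrite('pics/in.png',cv2.resize(s[180:300,240:400],(800,600),interpolation=2))
plan((.665,.005,.084,48,0,180),(.679,.005,.068,48,0,180))"
```

```text
t 14.5 p [0.6545 0.0057 0.0968] F [-7.7852 -0.7142 -6.3956] w 0.056951220311114464
(0.665, 0.005, 0.084, 48, 0, 180) -> [ 0.7  2.6 16.4] [-0.1  0.1  0.1]
t 14.55 p [0.6534 0.0057 0.0975] F [-2.9593  0.2064 -1.7526] w 0.05719183540674465
(0.665, 0.005, 0.084, 48, 0, 180) -> [ 0.7  2.3 17.6] [-0.1  0.1  0.1]
(0.679, 0.005, 0.068, 48, 0, 180) -> [ 0.8  4.9 38.7] [-0.1  0.1  0.1]
```

Call:
{"name": "play_rows", "arguments": {
  "steps": [0,1,10,0,0,0,0.4,1,3,20,0,0,0,0.4,1,4,29,0,0,0,0.4,1,4.5,35,0,0,0,0.4,1,5,38,0,0,0,0.4]
}}

```text
t: 15.18
position: [0.6804, 0.0049, 0.0718]
tcp_rot: [0.645, -0.644, 0.291, -0.291]
wrist_force: [-20.6, 8.3, 49.1]
grip_width: 0.0572
```

```bash
python3 -c "
from kin import *
s=optics.grab_frame('side')
plan((.679,.005,.068,48,0,180))"
```

```text
t 15.225 p [0.6805 0.0048 0.0715] F [-12.5796   0.8536  35.7585] w 0.05735183238619294
(0.679, 0.005, 0.068, 48, 0, 180) -> [-0.2  3.6  1.2] [-0.6  0.1  0.1]
```

Call:
{"name": "play_rows", "arguments": {
  "steps": [0,0,-1.5,0,0,0,0.4,0,0,-2,0,0,0,0.4,0,0,-2,0,0,0,1,0,0,-2,0,0,0,1,0,0,-2,0,0,0,1]
}}

```text
t: 15.85
position: [0.679, 0.0048, 0.0727]
tcp_rot: [0.645, -0.644, 0.29, -0.291]
wrist_force: [0.1, 0.3, 0.4]
grip_width: 0.0857
```

Call:
{"name": "play_rows", "arguments": {
  "steps": [0,0,-8,0,0,0,1,0,0,-25,0,0,0,1,0,0,-50,0,0,0,1,0,-2,-80,0,0,0,1,0,0,-110,0,0,0,1]
}}

```text
t: 16.48
position: [0.595, 0.0047, 0.1468]
tcp_rot: [0.645, -0.644, 0.291, -0.291]
wrist_force: [0.9, 1.7, 0.2]
grip_width: 0.0855
```

```bash
cat > rk.py <<'E'
from kin import *
# candidate grey panel corners projected for ideal pose at rack y
H=np.array([.628,-.070]); u=np.array([.766,0,.643]); n=np.array([-.643,0,.766]); o=np.array([H[0]+.014,H[1],.03])
def corners(xs,y): return [o+u*(xs+a)+np.array([0,y-H[1]+b,0])+n*.007 for a,b in((-.04,-.03),(-.04,.03),(.04,.03),(.04,-.03))]
E
python3 - <<'E'
from rk import *
s=optics.grab_frame('side');t=optics.grab_frame('top')
for im,n_ in((s,'side'),(t,'top')):
    for y in(.005,): print(n_,proj(n_,corners(.041,y)).round(0).tolist())
o=np.zeros((600,800,3),np.uint8)
o[:,:400]=cv2.resize(s[200:290,255:315],(400,600),interpolation=2);o[:300,400:]=cv2.resize(t[150:240,240:360],(400,300),interpolation=2)
cv2.imwrite('pics/pl1.png',o)
p=cv2.imread('pics/top0.png')
plan((.56,-.06,.16,48,0,180),(.5,-.13,.19,48,0,180))
E
```

```text
side [[274.0, 283.0], [267.0, 292.0], [246.0, 273.0], [254.0, 264.0]]
top [[306.0, 216.0], [287.0, 215.0], [286.0, 193.0], [306.0, 193.0]]
t 16.575 p [0.5937 0.0048 0.1472] F [ 0.0286 -0.5584  0.3276] w 0.08519336121421495
(0.56, -0.06, 0.16, 48, 0, 180) -> [ 64.8  12.9 -33.8] [-0.5  0.1  0.1]
(0.5, -0.13, 0.19, 48, 0, 180) -> [134.6  30.2 -98.7] [-0.5  0.1  0.1]
```

Call:
{"name": "play_rows", "arguments": {
  "steps": [10,2,-25,0,0,0,1,50,8,-45,0,0,0,1,90,18,-65,0,0,0,1,125,28,-88,0,0,0,1,135,30,-99,0,0,0,1]
}}

```text
t: 17.2
position: [0.4987, -0.1324, 0.1907]
tcp_rot: [-0.644, 0.645, -0.291, 0.29]
wrist_force: [0.7, 0.1, 0.0]
grip_width: 0.0856
```

```bash
python3 - <<'E'
from kin import *
plan((.47,-.18,.20,25,0,180),(.44,-.22,.18,15,0,180),(.40,-.265,.1,8,0,180))
# panel B centre re-measure from side view, z=.019
s=optics.grab_frame('side').astype(int); grey=((s.max(2)-s.min(2)<25)&(s.mean(2)>85)&(s.mean(2)<140)).astype(np.uint8)
m=np.zeros_like(grey); m[255:280,345:395]=grey[255:280,345:395]
c=max(cv2.findContours(m,0,1)[0],key=cv2.contourArea); r=cv2.minAreaRect(c); print(cv2.contourArea(c),r,on('side',r[0],.017), proj('side',[.399,-.265,.019]))
for p in cv2.approxPolyDP(c,3,True)[:,0]: print(p,on('side',p,.019))
E
```

```text
t 17.2 p [ 0.4987 -0.1324  0.1907] F [0.7269 0.1091 0.0006] w 0.08557994269613127
(0.47, -0.18, 0.2, 25, 0, 180) -> [ 47.6  12.  -27.6] [-23.5  -0.   -0. ]
(0.44, -0.22, 0.18, 15, 0, 180) -> [ 87.7  46.8 -36.8] [-33.5  -0.   -0. ]
(0.4, -0.265, 0.1, 8, 0, 180) -> [132.7 133.3 -13.8] [-40.5  -0.   -0. ]
169.5 ((370.4345397949219, 266.9912414550781), (26.63098907470703, 7.9298224449157715), 7.594643592834473) [ 0.3953 -0.2642  0.017 ] [[369.3593 266.1751]]
[357 269] [ 0.4324 -0.2319  0.019 ]
[381 272] [ 0.356  -0.2331  0.019 ]
[384 265] [ 0.3557 -0.2884  0.019 ]
[361 262] [ 0.431  -0.2887  0.019 ]
```

Call:
{"name": "play_rows", "arguments": {
  "steps": [24,6,-14,-10,0,0,1,48,12,-28,-20,0,0,1,62,22,-31,-27,0,0,1,78,38,-35,-31,0,0,1,88,47,-37,-33.5,0,0,1]
}}

```text
t: 17.88
position: [0.456, -0.1932, 0.1843]
tcp_rot: [0.696, -0.674, 0.153, -0.195]
wrist_force: [0.2, 0.4, -1.1]
grip_width: 0.085
```

```bash
python3 -c "
from kin import *
plan((.398,-.263,.08,8,0,180),(.398,-.263,.05,8,0,180))"
```

```text
t 17.875 p [ 0.456  -0.1932  0.1843] F [ 0.1586  0.3524 -1.0817] w 0.08502194679773932
(0.398, -0.263, 0.08, 8, 0, 180) -> [ 72.3 101.7  59.5] [-20.4   3.5   1.5]
(0.398, -0.263, 0.05, 8, 0, 180) -> [ 73.8 116.   85.8] [-20.4   3.5   1.5]
```

Call:
{"name": "play_rows", "arguments": {
  "steps": [18,25,15,-5,0.9,0.4,1,36,51,30,-10,1.8,0.8,1,54,76,45,-15,2.7,1.2,1,72,102,59.5,-20.4,3.5,1.5,1,72,102,59.5,-20.4,3.5,1.5,1]
}}

```text
t: 18.5
position: [0.3981, -0.262, 0.0789]
tcp_rot: [0.706, -0.705, 0.048, -0.05]
wrist_force: [0.1, 0.6, 0.7]
grip_width: 0.0854
```

```bash
python3 -c "
from kin import *
plan((.398,-.263,.04,8,0,180),(.398,-.263,.010,8,0,180))"
```

```text
t 18.5 p [ 0.3981 -0.262   0.0789] F [0.0582 0.6096 0.6568] w 0.08540597696274126
(0.398, -0.263, 0.04, 8, 0, 180) -> [ 1.1  5.5 38.5] [0.  0.1 0. ]
(0.398, -0.263, 0.01, 8, 0, 180) -> [ 1.1  9.7 68.2] [0.  0.1 0. ]
```

Call:
{"name": "play_rows", "arguments": {
  "steps": [1,5,35,0,0,0,1,1,8,55,0,0,0,1,1,9.5,66,0,0,0,1,1,10,68.5,0,0,0,1,1,10,68.5,0,0,0,1]
}}

```text
t: 19.12
position: [0.398, -0.2628, 0.0103]
tcp_rot: [0.706, -0.705, 0.049, -0.05]
wrist_force: [0.2, -0.2, -0.1]
grip_width: 0.0855
```

Call:
{"name": "play_rows", "arguments": {
  "steps": [0,0,0,0,0,0,0.6,0,0,0,0,0,0,0.5,0,0,0,0,0,0,0.4,0,0,0,0,0,0,0.4,0,0,0,0,0,0,0.4],
  "force": 70
}}

```text
t: 19.75
position: [0.3983, -0.2631, 0.0115]
tcp_rot: [0.706, -0.705, 0.05, -0.05]
wrist_force: [-4.8, 1.8, 27.1]
grip_width: 0.0571
```

```bash
python3 -c "
from kin import *
q=sensors.read_state()['q']
for w in [(.41,-.24,.1,8,0,180),(.46,-.18,.20,25,0,180),(.5,-.145,.19,48,0,180),(.57,-.145,.14,48,0,180),(.653,-.145,.099,48,0,180)]:
  q,e=ik(w,q);print(w,q,e)
plan((.41,-.24,.1,8,0,180),(.45,-.18,.18,20,0,180))"
```

```text
(0.41, -0.24, 0.1, 8, 0, 180) [-0.721   0.4474  1.9508  0.1536  0.644   0.7315] 2.792282344527168e-09
(0.46, -0.18, 0.2, 25, 0, 180) [-0.6781  0.2313  2.0208  0.4903  0.598   0.5247] 1.7918904261682414e-12
(0.5, -0.145, 0.19, 48, 0, 180) [-0.7307  0.3777  2.3071  1.9569  0.5649 -0.9887] 7.748743321197947e-14
(0.57, -0.145, 0.14, 48, 0, 180) [-0.5941  0.5515  2.2064  2.2273  0.5529 -1.1603] 5.939142778420782e-10
(0.653, -0.145, 0.099, 48, 0, 180) [-0.4838  0.6763  2.0388  2.3209  0.4921 -1.1513] 1.0949607528189447e-12
t 19.75 p [ 0.3983 -0.2631  0.0115] F [-4.8266  1.7669 27.0711] w 0.05710691364979446
(0.41, -0.24, 0.1, 8, 0, 180) -> [-23.2 -24.1 -86. ] [-0.1  0.1  0.1]
(0.45, -0.18, 0.18, 20, 0, 180) -> [ -83.2  -75.1 -159.4] [11.9  0.1  0. ]
```

Call:
{"name": "play_rows", "arguments": {
  "steps": [0,-2,-10,0,0,0,0.4,-6,-10,-40,0,0,0,0.4,-23,-24,-86,0,0,0,0.4,-53,-50,-123,6,0,0,0.4,-83,-75,-159,12,0,0,0.4]
}}

```text
t: 20.38
position: [0.4507, -0.1793, 0.1816]
tcp_rot: [0.696, -0.696, 0.125, -0.125]
wrist_force: [0.8, 0.5, -1.2]
grip_width: 0.0565
```

```bash
python3 -c "
from kin import *
plan((.47,-.155,.19,32,0,180),(.5,-.145,.19,48,0,180))"
```

```text
t 20.375 p [ 0.4507 -0.1793  0.1816] F [ 0.8418  0.4986 -1.2272] w 0.05654110416023003
(0.47, -0.155, 0.19, 32, 0, 180) -> [-24.3 -21.   -1.1] [11.6  0.1  0.1]
(0.5, -0.145, 0.19, 48, 0, 180) -> [-34.2 -49.2   9.3] [27.6  0.1  0. ]
```

Call:
{"name": "play_rows", "arguments": {
  "steps": [-12,-10,0,6,0,0,0.4,-24,-21,-1,11.6,0,0,0.4,-28,-31,2,17,0,0,0.4,-31,-40,6,22.5,0,0,0.4,-34,-49,9,27.6,0,0,0.4]
}}

```text
t: 21.0
position: [0.492, -0.135, 0.189]
tcp_rot: [0.663, -0.653, 0.244, -0.273]
wrist_force: [0.3, 0.8, -0.6]
grip_width: 0.0564
```

```bash
python3 -c "
from kin import *
plan((.5,-.145,.18,48,0,180),(.57,-.145,.14,48,0,180),(.60,-.145,.13,48,0,180))"
```

```text
t 21.0 p [ 0.492 -0.135  0.189] F [ 0.346   0.7823 -0.567 ] w 0.05635708000104619
(0.5, -0.145, 0.18, 48, 0, 180) -> [10.5  0.2 11.6] [ 5.1  2.5 -0.2]
(0.57, -0.145, 0.14, 48, 0, 180) -> [ 13.8 -23.8  88.5] [ 5.1  2.5 -0.2]
(0.6, -0.145, 0.13, 48, 0, 180) -> [ 15.  -39.  116.2] [ 5.1  2.5 -0.2]
```

Call:
{"name": "play_rows", "arguments": {
  "steps": [5,0,6,2.5,1.2,0,0.4,10.5,0,12,5,2.5,0,0.4,12,-10,45,5,2.5,0,0.4,14,-24,88,5,2.5,0,0.4,15,-39,116,5,2.5,0,0.4]
}}

```text
t: 21.62
position: [0.6014, -0.1448, 0.1296]
tcp_rot: [-0.645, 0.647, -0.287, 0.287]
wrist_force: [-0.1, -0.6, -0.9]
grip_width: 0.0565
```

```bash
python3 -c "
from kin import *
plan((.6,-.145,.13,48,0,180),(.653,-.145,.099,48,0,180),(.665,-.145,.087,48,0,180),(.679,-.145,.072,48,0,180))"
```

```text
t 21.625 p [ 0.6014 -0.1448  0.1296] F [-0.0774 -0.5707 -0.8645] w 0.056528392157601054
(0.6, -0.145, 0.13, 48, 0, 180) -> [ 0.2  0.6 -1.3] [ 0.1 -0.  -0.2]
(0.653, -0.145, 0.099, 48, 0, 180) -> [  0.1 -11.9  58.8] [ 0.1 -0.  -0.2]
(0.665, -0.145, 0.087, 48, 0, 180) -> [  0.1 -11.   75.8] [ 0.1 -0.  -0.2]
(0.679, -0.145, 0.072, 48, 0, 180) -> [ 0.1 -9.3 96.2] [ 0.1 -0.  -0.2]
```

Call:
{"name": "play_rows", "arguments": {
  "steps": [0,-6,30,0,0,0,0.4,0,-12,59,0,0,0,0.4,0,-11,76,0,0,0,0.4,0,-10,88,0,0,0,0.4,0,-9.5,94,0,0,0,0.4]
}}

```text
t: 22.25
position: [0.6786, -0.1447, 0.0765]
tcp_rot: [-0.644, 0.646, -0.289, 0.289]
wrist_force: [-22.9, -4.0, 45.3]
grip_width: 0.0564
```

```bash
python3 -c "
from kin import *
optics.grab_frame('side')
plan((.679,-.145,.072,48,0,180))"
```

```text
t 22.3 p [ 0.6786 -0.1446  0.0758] F [-14.176    3.0742  26.8825] w 0.0568277623061901
(0.679, -0.145, 0.072, 48, 0, 180) -> [0.4 2.6 2.9] [-0.2 -0.  -0.1]
```

Call:
{"name": "play_rows", "arguments": {
  "steps": [0,0,-1,0,0,0,0.4,0,0,-1.5,0,0,0,0.4,0,0,-1.5,0,0,0,1,0,0,-1.5,0,0,0,1,0,0,-1.5,0,0,0,1]
}}

```text
t: 22.92
position: [0.6775, -0.1447, 0.0768]
tcp_rot: [-0.645, 0.646, -0.288, 0.289]
wrist_force: [0.5, 0.1, -0.2]
grip_width: 0.0854
```

Call:
{"name": "play_rows", "arguments": {
  "steps": [0,0,-8,0,0,0,1,0,0,-25,0,0,0,1,0,0,-50,0,0,0,1,0,-2,-80,0,0,0,1,0,0,-110,0,0,0,1]
}}

```text
t: 23.55
position: [0.5941, -0.1445, 0.1514]
tcp_rot: [-0.645, 0.646, -0.289, 0.289]
wrist_force: [-0.4, 0.6, 0.2]
grip_width: 0.0855
```

Call:
{"name": "play_rows", "arguments": {
  "steps": [0,5,-20,0,0,0,1,0,10,-50,0,0,0,1,0,10,-85,0,0,0,1,0,10,-95,0,0,0,1,0,10,-95,0,0,0,1]
}}

```text
t: 24.18
position: [0.5157, -0.1444, 0.2083]
tcp_rot: [-0.644, 0.646, -0.289, 0.289]
wrist_force: [0.2, -0.2, -0.1]
grip_width: 0.0856
```

```bash
python3 - <<'E'
from rk import *
s=optics.grab_frame('side');t=optics.grab_frame('top')
print(sensors.read_state()['position'])
P={}
for k,y in(('A',.005),('B',-.145)):
    P[k]=[proj(n_,corners(.041,y)).round(1) for n_ in('side','top')]; print(k,P[k])
a=cv2.resize(s[190:300,245:325],(436,600),interpolation=2); b=cv2.resize(t[150:240,270:400],(364,252),interpolation=2)
b2=cv2.convertScaleAbs(cv2.resize(t[185:235,250:390],(364,130),interpolation=2),alpha=1.3)
o=np.zeros((600,800,3),np.uint8);o[:,:436]=a;o[:252,436:]=b
big=cv2.resize(t[185:235,255:385],(364,300),interpolation=2);o[290:590,436:]=big
cv2.imwrite('pics/final.png',o)
E
```

```text
[ 0.5165 -0.1444  0.2074]
A [array([[273.7, 283.1],
       [266.8, 292.1],
       [246.1, 272.9],
       [253.7, 264.5]]), array([[306.4, 215.6],
       [287.2, 215.5],
       [286.2, 192.7],
       [306.1, 192.8]])]
B [array([[289.4, 262.9],
       [283.4, 270.7],
       [264.3, 252.8],
       [270.8, 245.5]]), array([[354.6, 215.8],
       [335.3, 215.7],
       [336. , 193. ],
       [355.9, 193.1]])]
```

View pics/final.png

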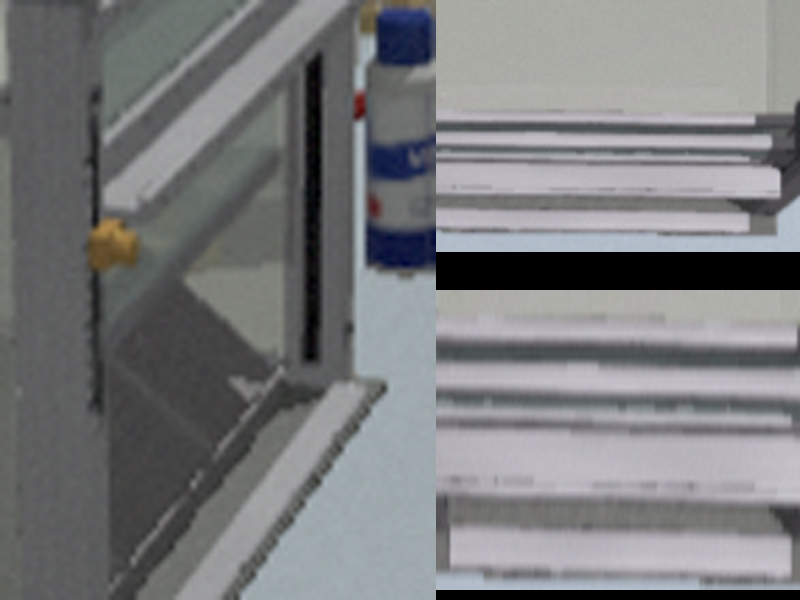

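The final picture shows the sash beside the pointer. There is a faint straight edge on the rack from about side px (265,257) to (284.5,271), where panel B's left edge should be. The panels are dark in the shade, so I'll check them numerically against the frame of the empty rack.

```bash
python3 - <<'E'
from rk import *
f=np.mean([optics.grab_frame('side').astype(float) for _ in range(6)],0).mean(2)
old=cv2.imread('pics/lip5.png')[4::8,404::8].astype(float).mean(2)
d=(f[215:275,250:300]-old)
print('diff rows 240-274, cols 262-299')
for v in range(240,275): print(v,' '.join('%3d'%x for x in d[v-215,12:50]))
print('now')
for v in range(246,296,1): print(v,' '.join('%3d'%x for x in f[v,263:297]))
E
```

```text
diff rows 240-274, cols 262-299
240   4  -1  -1  -1  -1  -1  -3   0   2  -4  -1  -2  -1  -1   0  -3   0  -1   1  -2  -2   0  -3   0  -1   1  -2   2   1  -1  -2   0   0   0   0   3   0   2
241  -3   1   0  -2   1   0   2   1   2  -3   0  -4   0   0   0  -2  -1   0  -1   0  -1  -1   0   0   0  -1  -1   0  -1  -1  -1  -1   0   0   0   0  -3   0
242   7   2  -1  -3   0   1   0   0   0   0  -3   2   0  -1   0  -1   0   1   0  -1   0   0  -1  -1  -1   0   0   0   0   0   1   0   0  -1  -1  -1   0   1
243  -2   1   0   1  -4  -1  -1   0  -1  -1   1   2   1   1  -1   0  -1   0  -2   1  -1   0   0  -1   0   1   1   0  -2  -2  -1  -1   0  -1  -3   0   1   0
244   0  -1  -3   0   1  -1  -1  -3   0   0  -3   0   0   2  -1   1  -1   0   0  -1   0  -2   0  -4   1  -5  -1   0   0   1  -1   0  -1   0  -2   0   0   0
245  -3   0  -6   0  -2  -2   3   1   0   0  -1  -1   1   0   0   0  -2  -2  -1   1   0  -2  -1   1   0   0   2  -2  -1   0  -3   0   0  -3  -1   0  -1   0
246   1   0  -5   1  -1   0   0   0   0  -2   3   0   0  -1  -1   1   0  -2   0  -1  -4   1  -3   0  -1  -3   0   0  -2  -2   0   0 
[... 10695 characters left out ...]

291  91  91  75  69  67  64  71 113  74  63  62  61  58  93 111 111 110 110 111 108 141 155 155 155 155 154 156 147 118  93  96 137 165 165
292  92  92  77  75  68  66 115  81  65  63  63  58  93 110 111 109 109 110 108 135 155 155 155 155 155 157 152 133  84  98  75 165 167 166
293  92  91  78  76  70  69  99  63  63  69  59  94 110 111 110 109 108 109 123 151 154 154 154 155 156 154 115  99  95  81 137 165 166 166
294  92  91  75  67  68  75  63  63  64  63  95 111 111 111 110 109 107 113 148 154 155 155 155 156 155 145  89  97  92 136 165 167 166 167
295  90  91  71  89  87  69  65  63  61  93 109 109 108 109 110 109 107 142 156 154 156 156 155 155 150 128  98  97  73 163 167 167 167 168
```

```bash
python3 - <<'E'
from kin import *
from station import order
f=optics.grab_frame('side'); n=cv2.cvtColor(f,cv2.COLOR_BGR2GRAY)
print([int(x) for x in n[206:222,290]],[int(x) for x in n[194:210,302]])
m=cv2.inRange(cv2.cvtColor(f,cv2.COLOR_BGR2HSV),(12,120,90),(30,255,255))[225:245,255:280];v,u=np.nonzero(m);print(u.mean()+255,v.mean()+225)
print(sensors.read_state()['wrist_force'],order.job_done())
E
```

```text
[156, 159, 134, 106, 84, 91, 100, 109, 114, 114, 112, 109, 110, 110, 105, 99] [153, 155, 130, 100, 94, 94, 64, 17, 10, 13, 13, 9, 10, 8, 16, 9]
265.18518518518516 234.33333333333334
the job is handed in; nothing more can be done
[-0.4491 -0.317  -0.215 ] None
```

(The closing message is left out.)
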